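# Load the gel-card incubator and start it

### The arm

A 7-joint arm with a two-finger parallel gripper is mounted at the origin on the work surface. World frame = base frame: x ahead of the robot, y to its left, z up, the work surface at z = 0. Lengths are in m, angles in rad, forces in N, time in s.
With the tool pointing down it reaches from about 0.425 to 0.925 m from the base axis. Payload 6.8 kg.
Tool frame: the origin (TCP) lies between the finger pads; the fingertips stand r.tcp_to_tips ahead of it and the grasp point (between the pads) is the TCP (r.tcp_to_tips is the distance from the TCP to the fingertips, in m); z points along the fingers, y is the line along which they close (so a half turn about z gives the same grasp; the last joint's range is limited). The gripper opens to 85 mm and grips with 20 to 120 N. Pads are 22 mm wide; open, the fingers measure 114 mm over their backs; the gripper's body (76 mm by 85 mm) begins 54 mm behind the grasp point. The pads swing forward as they close: fully open they stand 13 mm farther back than shut.
Start: joints at [-1.333, 0.477, 0.022, 1.555, -0.011, 1.109, -0.083], TCP at [0.229, 0.635, 0.25] pointing down, gripper open.
Joint ranges: [-2.96, 2.96], [-0.34, 2.1], [-1.41, 1.46], [0.24, 2.44], [-1.37, 4.51], [0.17, 1.92], [-2.96, 2.96]. Speed limits (rad/s): [2.39, 2.39, 3.14, 3.14, 3.14, 3.14, 3.14].

### API

Orientations are given as a rotation vector (axis times angle).
In Python, from bench import r gives the robot as it stands.
- The arm moves only by the tool servo_tool, never from a script. Its argument "commands" is a list of rows, each a list of 2 entries, a list of its own where there are three numbers: the shift along the tool's x, y, z normalised to -1 to 1, where 1 is 250 mm, then the turn, a rotation vector about the tool's x, y, z normalised to -1 to 1, where 1 is 90 degrees. In form: [[[dx, dy, dz], [ax, ay, az]], ...]. A call has 1 to 20 rows; each row is the pose to reach, as a shift and turn from the pose commanded when the call began, along the tool's axes at that moment; what a row does not reach only later rows make up. A row lasts 1/10 s, in which the tool goes at most 50 mm and 8.59 degrees, less where a joint would pass 70% of its speed; a pose out of reach is approached as far as the arm can. A call with a number of a shift or a turn outside -1 to 1 is refused whole. A call with a gripper value outside its range is refused whole. "claw" is the closure, from 0 (fully open) to 1 (shut), set as the call begins (left out, the last holds). The fingers move at their own pace and stop on an object; "squeeze" is the grip in N (left out, the last holds). Time passes only in rows, so rows that repeat a pose let the fingers close. It gives the time, the measured TCP pose, the force, the opening and the grip force at its end, in the units of the state.
- r.get_obs(): the state, without advancing time (a new reading comes with each control period).
- r.grab_frame(name): name is "scene" or "top"; returns (picture, depth): 420x560x3 uint8, red, green, blue; 420x560 float32, m along the optical axis (not along the pixel's ray), 0 where there is no reading.
- r.camera_model(name): a dict with "fx", "fy", "cx", "cy" (pixels), "extrinsics" (4x4, takes a point from camera to world coordinates). Camera axes: x right, y down, z forward; pixel columns grow to the right and rows downward; lengths in m; the calibration is good to about 2 mm. A picture is of the moment at which its call begins. camera_model takes no time and is no camera call.
- r.hand_in(): hands the job in; it is judged then, once.
Trained networks look in the newest picture that a camera, given by its name, has taken for a name from the list of things; names that differ only in an ending like _2 or _b are one class to them, and where a whole thing is asked for, a point or a joint stands for the part that bears it (a point fixed in the world has none). Each returns a list of dicts, best first, with "confidence" (0 to 1); they miss things now and then, are a little off and sometimes report something else, mostly with a low value. They report only what shows in the picture. A call takes as long as a camera call. They do not tell look-alikes from the thing itself.
- r.boxes_of(camera, target): "uv" ([column, row] in pixels, amid what is visible of it).
- r.mark_of(camera, target): "uv" ([column, row] in pixels: a listed point, or the origin of a listed thing).
The state is a dict: "clock": time; "joints": joint angles; "qvel": joint speeds; "tau": joint torques, N m; "tcp_pos": TCP position; "orientation": TCP orientation; "contact_force": force on the tool from outside, world axes, zero at the start; "moment": the same for the moment, N m; "grip_width": finger opening in m; "gripper_force": force on a finger pad.
Only numpy, scipy, OpenCV 4.12 (cv2) and the standard library are available. Lean on these libraries where they do the work, as an engineer would, in place of code of your own. Each camera call takes 0.05 s, during which the arm holds its last target. There are 200 camera calls.

### The job

Open the incubator's tinted lid, pick out of the three heat blocks the one that fits the steel frame on the chamber floor and whose slots take the cards, and set it flat inside that frame, leaving the other two blocks on the bench. Then stand every card from the blue stand on edge in a slot of that block, one card to a slot and pushed fully down, shut the lid completely and press the green start button. The cards are already filled, so never let one tip over, and do not disturb the bottle, the tip box or the mouse.

Things in the scene. Friction and masses are not known exactly. Their poses are not given: they have to be found in the camera images.
- incubator: Cream incubator, fixed, 280 mm wide (y), 248 mm deep (x). Origin on the bench below it; x points to its hinge side, away from the robot. Deck 115 mm high; chamber under the lid 150 (x) by 250 mm (y), centred at x = 35 mm, floor 30 mm above the bench. In front of the chamber (x -123 to -55 mm) a control nose 92 mm high.
- recess (a point): Centre of the chamber floor, inside the steel locating frame; axes as the incubator's. The frame is 92 (x) by 180 mm (y) inside, 10 mm high, 5 mm thick: the right block drops in with 4 mm to spare on every side, its slots running along the incubator's x.
- lid (a joint): Angle of the tinted lid (rad): 0 shut, 1.75 fully open (leaning back just past upright). It swings up and away from the robot about a hinge line along the incubator's y, and stays wherever it is left (stiff hinge, 3 to 6 N at the handle). It may start ajar.
- lid_handle (a point): Middle of the lid's bar handle: round steel bar 10 mm thick, 100 mm long, parallel to the hinge, on a post at each end; its axis is 31 mm above the lid's upper face and 20 mm from the lid's free edge. Axes turn with the lid.
- lid_hinge (a point): Middle of the lid's hinge line, 116 mm above the bench. With the lid shut the handle is at x = -140, z = +38 mm from here in the incubator's axes. The lid is 262 mm wide, 160 mm long, 6 mm thick.
- start (a joint): Travel of the green start button (m): 0 released, 0.005 fully pressed; it springs back, full travel takes about 5 N. It must go down by at least 3 mm.
- start_top (a point): Centre of the top of the green start button (24 mm across), on the incubator's control nose at the right-hand front; press straight down.
- block_a: Loose aluminium heat block, one of 3 look-alikes: 84 (x) by 172 (y) by 36 mm high, 0.5 kg. Four slots along x, at y = -68, -34, 34, 68 mm: 76 mm long, 10 wide, 30 deep (slot floor 6 mm above the underside). Black lifting fin in the middle: 44 mm along x, 10 mm thick, from z = 36 to 70 mm. Origin: underside centre. 
- block_b: Loose aluminium heat block, one of 3 look-alikes: 84 (x) by 204 (y) by 36 mm high, 0.5 kg. Four slots along x, at y = -68, -34, 34, 68 mm: 76 mm long, 10 wide, 30 deep (slot floor 6 mm above the underside). Black lifting fin in the middle: 44 mm along x, 10 mm thick, from z = 36 to 70 mm. Origin: underside centre. 
- block_c: Loose aluminium heat block, one of 3 look-alikes: 64 (x) by 172 (y) by 36 mm high, 0.5 kg. Four slots along x, at y = -68, -34, 34, 68 mm: 56 mm long, 10 wide, 30 deep (slot floor 6 mm above the underside). Black lifting fin in the middle: 44 mm along x, 10 mm thick, from z = 36 to 70 mm. Origin: underside centre. 
- stand: Blue card stand, fixed, 225 (x) by 90 mm (y), origin at underside centre. Four places along x, 46 mm apart; each holds a card across (card y along stand y) leaning 30 degrees towards -x (top towards the robot). A plate backs the lower 30 mm of the card's underside face, a lip the lower 12 mm of the other; side walls 40 mm high at y = +-40 mm. The upper 30 mm of each card is free to pinch.
- card0: Filled gel card, a stiff plate 70 mm wide (y), 60 mm high (z), 6 mm thick (x), 35 g: silver foil along the top edge, coloured microtubes on both faces. Starts in place 1 of the blue stand (1 is nearest the robot), leaning 30 degrees. May be absent (None). Origin: centre of its bottom edge; z points to the foil edge.
- card1: Filled gel card, a stiff plate 70 mm wide (y), 60 mm high (z), 6 mm thick (x), 35 g: silver foil along the top edge, coloured microtubes on both faces. Starts in place 2 of the blue stand (1 is nearest the robot), leaning 30 degrees. May be absent (None). Origin: centre of its bottom edge; z points to the foil edge.
- card2: Filled gel card, a stiff plate 70 mm wide (y), 60 mm high (z), 6 mm thick (x), 35 g: silver foil along the top edge, coloured microtubes on both faces. Starts in place 3 of the blue stand (1 is nearest the robot), leaning 30 degrees. May be absent (None). Origin: centre of its bottom edge; z points to the foil edge.
- card3: Filled gel card, a stiff plate 70 mm wide (y), 60 mm high (z), 6 mm thick (x), 35 g: silver foil along the top edge, coloured microtubes on both faces. Starts in place 4 of the blue stand (1 is nearest the robot), leaning 30 degrees. May be absent (None). Origin: centre of its bottom edge; z points to the foil edge.
- reagent: Bystander: amber reagent bottle, 50 mm across, 110 mm high, origin at its underside.
- tip_box: Bystander: blue pipette-tip box with clear cover, 85 x 120 x 69 mm, origin at its underside.
- mouse: Bystander: black computer mouse, 100 x 58 x 32 mm, origin at its underside.
Mind the look-alikes: they are no part of the job. Leave any purple look-alike of the block_a alone.

How it is judged:
By the outcome, as a careful person would: the job done as asked, in the order asked, and still so for the second after the job is handed in, with the robot touching nothing.
Of card0, card1, card2, card3 only 2 to 4 are there at a start; the rules pass over those that are not, and their reading is None.
At some moment in a run one of block_a, block_b, block_c may be knocked a few centimetres aside while the robot is not near it.
It also fails if it takes over 210 s, if anything falls off the work surface, if the arm or the gripper's body presses on something with over 40 N, if the wrist force passes 120 N, or if a joint passes its speed limit or range.

## Working session

There is one attempt and no reset: what is moved stays moved. The work goes in short steps, Python scripts to look and compute and a tool call to move; the robot and the scene stay as the last step left them, time stands still between calls to the robot, and variables do not carry over. Pictures are saved under pics/ and viewed, at most 14 in all, crops included, and the job is handed in when it is done.

Besides the shell and the picture viewer there is one more tool, called after "Emit:" in YAML: its name, and indented under it one key for each argument. servo_tool: Moves the arm, as the interface text tells. Scaled input: -1 to 1 covers 250 mm each way for a shift and 90 degrees each way for a turn. Its arguments: {"type":"object","properties":{"commands":{"type":"array"},"claw":{"type":"number"},"squeeze":{"type":"number"}},"required":["commands"]}

```bash
ls; mkdir -p pics; cat > h.py <<'E'
import numpy as np, cv2
from scipy.spatial.transform import Rotation as R
from bench import r
def grab(n,f=None):
    p,d=r.grab_frame(n)
    if f: cv2.imwrite('pics/'+f,p[:,:,::-1])
    return p,d
def world(n,d):
    m=r.camera_model(n);v,u=np.mgrid[:d.shape[0],:d.shape[1]]
    P=np.stack([(u-m['cx'])/m['fx']*d,(v-m['cy'])/m['fy']*d,d],-1)
    E=np.array(m['extrinsics']);W=P@E[:3,:3].T+E[:3,3];W[d==0]=np.nan;return W
def px(n,p):
    m=r.camera_model(n);E=np.linalg.inv(np.array(m['extrinsics']));c=E[:3,:3]@p+E[:3,3]
    return c[0]/c[2]*m['fx']+m['cx'],c[1]/c[2]*m['fy']+m['cy']
E
python3 - <<'E'
from h import *
np.set_printoptions(precision=4,suppress=True)
print(r.get_obs(),r.tcp_to_tips)
for n in('scene','top'):
    p,d=grab(n,n+'0.png');W=world(n,d);print(n,r.camera_model(n))
    for t in['block_a','card0','stand','lid_handle','start_top','recess','lid_hinge','incubator','reagent','tip_box','mouse']:
        for k in r.mark_of(n,t)[:6]:
            u,v=k['uv'];print(t,round(k['confidence'],2),np.round(k['uv']),W[int(v),int(u)] if 0<=v<420 and 0<=u<560 else None)
E
```

```text
pics
{'clock': 0.0, 'joints': array([-1.3331,  0.4778,  0.0223,  1.5565, -0.0115,  1.1093, -0.0831]), 'qvel': array([ 0.0009, -0.001 , -0.0013, -0.0012, -0.0006,  0.0001,  0.    ]), 'tau': array([ -0.0002, -59.6471,   1.6079, -28.119 ,   0.0125,   0.0095,
        -0.    ]), 'tcp_pos': array([0.2286, 0.6345, 0.2493]), 'orientation': array([-0.5404, -3.0946,  0.0029]), 'contact_force': array([-0.3533, -0.3105,  0.2669]), 'moment': array([ 0.0089, -0.0029,  0.013 ]), 'gripper_force': 0.0, 'grip_width': 0.08538645945846626} 0.019
scene {'fx': 409.61043564181983, 'fy': 409.61043564181983, 'cx': 278.429056181676, 'cy': 203.80261570035933, 'extrinsics': array([[-0.0007,  0.7319, -0.6814,  1.2291],
       [ 0.9999, -0.0068, -0.0082,  0.0894],
       [-0.0106, -0.6813, -0.7319,  0.8993],
       [ 0.    ,  0.    ,  0.    ,  1.    ]])}
block_a 0.87 [373. 272.] [0.6611 0.3141 0.039 ]
block_a 0.84 [375. 233.] [0.5323 0.3373 0.0368]
block_a 0.83 [344. 159.] [0.2273 0.2896 0.0366]
block_a 0.8 [457. 247.] [0.5765 0.5477 0.0266]
block_a 0.73 [364. 205.] [0.4222 0.3242 0.0293]
card0 0.9 [126. 224.] [ 
[... 1431 characters left out ...]
[330. 176.] [ 0.5487 -0.0528  0.2022]
lid_handle 0.29 [323. 151.] [ 0.6601 -0.0437  0.1271]
start_top 0.58 [361. 212.] [ 0.4501 -0.162   0.0983]
start_top 0.2 [347. 144.] [ 0.7052 -0.1373  0.0473]
recess 0.95 [326. 177.] [ 0.5505 -0.044   0.1971]
lid_hinge 0.57 [327. 152.] [ 0.6563 -0.0569  0.1263]
incubator 0.82 [327. 188.] [ 0.5215 -0.0444  0.1714]
incubator 0.34 [416. 206.] [ 0.4843 -0.3717  0.0082]
reagent 0.55 [345. 143.] [ 0.706  -0.1327  0.0562]
reagent 0.36 [327. 150.] [ 0.661  -0.0566  0.133 ]
tip_box 0.71 [400. 150.] [ 0.6818 -0.33    0.0264]
tip_box 0.6 [295. 132.] [0.7504 0.0436 0.0666]
mouse 0.72 [212. 209.] [0.492  0.3362 0.0674]
mouse 0.61 [399. 148.] [ 0.6885 -0.3228  0.0294]
```

View pics/scene0.png

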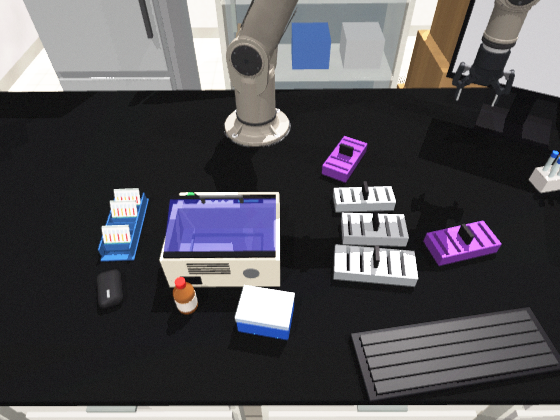

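View pics/top0.png

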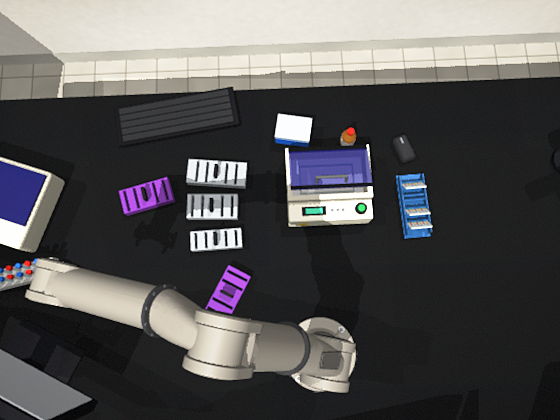

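The scene view (robot at the top) shows the blue stand at (122,225) with three cards, the incubator at (222,240), and white blocks at (364,198), (374,230) and (375,265). Purple decoys sit at (345,158) and (462,242). The top view shows the cards at rows 185, 210 and 225, the handle at (331,177) and the start button at (361,209). Next I measure these.

```bash
cat > m.py <<'E'
from h import *
np.set_printoptions(precision=4,suppress=True)
def rect(Q):
    (c,s,a)=cv2.minAreaRect((Q*1000).astype(np.float32));return np.round(c,1),np.round(s,1),round(a,1)
def blocks(n,p,d):
    W=world(n,d);x,y,z=np.moveaxis(W,-1,0);pi=p.astype(int);sat=pi.max(-1)-pi.min(-1)
    m=(x>.2)&(x<.8)&(y>.12)&(y<.72)&(z>.028)&(z<.045)&(sat<60)&(p.mean(-1)>60)
    m=cv2.morphologyEx(m.astype(np.uint8),cv2.MORPH_CLOSE,np.ones((7,7)))
    k,l,st,_=cv2.connectedComponentsWithStats(m)
    for i in range(1,k):
        if st[i,4]>300:
            s=(l==i)&(z>.028)&(z<.045);print(n,'blk',rect(W[s][:,:2]),np.nanmedian(z[s]))
            f=(z>.055)&(z<.08)&(cv2.dilate((l==i).astype(np.uint8),np.ones((25,25)))>0)
            if f.sum()>5: print('   fin',rect(W[f][:,:2]),np.nanmax(z[f]))
if __name__=='__main__':
  for n in('scene','top'):
    p,d=grab(n);W=world(n,d);x,y,z=np.moveaxis(W,-1,0);pi=p.astype(int);blocks(n,p,d)
    inc=(x>.35)&(x<.72)&(y>-.25)&(y<.15)
    for lo,hi in((.085,.1),(.108,.122),(.122,.135),(.135,.16),(.16,.18),(.18,.195),(.195,.215)):
        s=inc&(z>lo)&(z<hi)
        if s.sum()>10: print(n,'z',lo,hi,s.sum(),rect(W[s][:,:2]))
    g=inc&(pi[...,1]>pi[...,0]+50)&(pi[...,1]>pi[...,2]+30)&(y<-.1); 
    if g.any(): print('btn',np.nanmedian(W[g],0),g.sum(),rect(W[g][:,:2]))
    st=(x>.35)&(x<.68)&(y<-.25)&(y>-.5)
    b=st&(pi[...,2]>pi[...,0]+50)&(z>.0)
    k=b&(z>.025)&(z<.05); print('stand',rect(W[b][:,:2]),'walls',rect(W[k][:,:2]))
    w=(st&(pi.min(-1)>110)&(z>.03)).astype(np.uint8)
    kk,l,s_,_=cv2.connectedComponentsWithStats(w)
    for i in range(1,kk):
        if s_[i,4]>15:
            s=l==i;Q=W[s];t=Q[Q[:,2]>np.max(Q[:,2])-.006];print('card',s.sum(),np.median(Q,0),'top',np.mean(t,0),np.min(t[:,1]),np.max(t[:,1]))
E
python3 m.py
```

```text
scene blk (array([389.6, 330.9]), array([ 70.8, 173.2]), 1.5) 0.0358062602845291
   fin (array([436.3, 335.3]), array([138.8,  13.9]), 5.8) 0.07352097379412459
scene blk (array([505.9, 342.3]), array([173.3,  89.7]), 86.9) 0.03601056748237885
   fin (array([551.8, 336.1]), array([ 13.9, 137.2]), 82.5) 0.07390846713381272
scene blk (array([624. , 325.3]), array([204.2,  89.7]), 83.3) 0.03607373173681622
   fin (array([625.1, 324.7]), array([10.5, 45.4]), 83.3) 0.07335954498263275
scene z 0.085 0.1 667 (array([573.2, -57.1]), array([278. , 291.4]), 89.9)
scene z 0.108 0.122 842 (array([602.9, -49.9]), array([285.7, 263.5]), 79.4)
scene z 0.122 0.135 1770 (array([650.9, -57.9]), array([ 46.8, 261.6]), 0.4)
scene z 0.135 0.16 3352 (array([595.1, -57.7]), array([ 98.8, 261.6]), 0.7)
scene z 0.16 0.18 1500 (array([545.1, -57.7]), array([ 55.1, 261.2]), 0.7)
scene z 0.18 0.195 25 (array([545.8, -57. ]), array([ 12.3, 102.1]), 0.7)
scene z 0.195 0.215 170 (array([549.1, -57.2]), array([102.8,  10.6]), 89.3)
btn [ 0.4575 -0.1559  0.1138] 22 (array([ 473.8, -153.5]), array([95.8, 18.1]), 11.0)
[... 1146 characters left out ...]
), array([ 63.4, 261.4]), 0.7)
top z 0.18 0.195 30 (array([536.2, -52.2]), array([ 30.8, 123.8]), 0.4)
top z 0.195 0.215 95 (array([547.3, -62.3]), array([100.5,  12.7]), 88.8)
btn [ 0.4634 -0.1607  0.1115] 51 (array([ 463.1, -163.3]), array([25.2, 23.7]), 4.8)
stand (array([ 485.8, -365. ]), array([228.6, 101.8]), 2.3) walls (array([ 484. , -360.6]), array([205.7,  89. ]), 2.4)
card 125 [ 0.5408 -0.3586  0.062 ] top [ 0.5328 -0.3574  0.0753] -0.38920321619712955 -0.32380873403300775
card 142 [ 0.4508 -0.3603  0.0588] top [ 0.4409 -0.3646  0.0768] -0.39581471601931423 -0.32896439881910056
card 149 [ 0.4045 -0.3634  0.0596] top [ 0.3955 -0.354   0.0748] -0.3874269773830525 -0.3280718474691748
```

The blocks come out as c (x .39, 65 wide), a (x .506, 173×87) and b (x .624, 204 long). That makes block_a the middle one, centred near (.506, .339). Cards are in places 1, 2 and 4, and the lid is about 19° ajar. Next is a helper that works out move numbers.

```bash
cat >> h.py <<'E'
def tool(psi,tilt=0):
    """tool down, closing axis at azimuth psi (deg); then tilt (deg) about tool x"""
    a=np.radians(psi);y=np.array([np.cos(a),np.sin(a),0]);z=np.array([0,0,-1.])
    return R.from_matrix(np.stack([np.cross(y,z),y,z],1))*R.from_euler('x',tilt,degrees=True)
def to(pos,Rt,o=None,show=True):
    o=o or r.get_obs();R0=R.from_rotvec(o['orientation'])
    s=R0.inv().apply(np.array(pos)-o['tcp_pos'])/.25;t=(R0.inv()*Rt).as_rotvec()/(np.pi/2)
    if show: print('shift',np.round(s,3),'turn',np.round(t,3),'rows>=',np.ceil(max(np.linalg.norm(s)*5,np.linalg.norm(t)*90/8.59)))
    return s,t
E
python3 - <<'E'
from h import *
to([.548,-.06,.30],tool(0))
E
```

```text
shift [-2.144 -2.183 -0.199] turn [-0.    0.    0.78] rows>= 16.0
```

Emit:
servo_tool:
  commands:
    - [[-0.9,-0.9,-0.2],[0,0,0]]
    - [[-0.9,-0.9,-0.2],[0,0,0]]
    - [[-0.9,-0.9,-0.2],[0,0,0]]
    - [[-0.9,-0.9,-0.2],[0,0,0]]
    - [[-0.9,-0.9,-0.2],[0,0,0]]
    - [[-0.9,-0.9,-0.2],[0,0,0]]
    - [[-0.9,-0.9,-0.2],[0,0,0]]
  claw: 0.75
  squeeze: 40

```text
clock: 2.0
tcp_pos: [0.3667, 0.3425, 0.3014]
orientation: [0.549, 3.092, 0.0]
contact_force: [0.4, 0.1, -0.2]
grip_width: 0.0219
gripper_force: 0.0
```

Emit:
servo_tool:
  commands:
    - [[-0.9,-0.9,0],[0,0,0.4]]
    - [[-0.9,-0.9,0],[0,0,0.4]]
    - [[-0.9,-0.9,0],[0,0,0.4]]
    - [[-0.9,-0.9,0],[0,0,0.4]]
    - [[-0.9,-0.9,0],[0,0,0.4]]
    - [[-0.9,-0.9,0],[0,0,0.4]]
    - [[-0.9,-0.9,0],[0,0,0.4]]

```text
clock: 2.7
tcp_pos: [0.501, 0.0537, 0.3009]
orientation: [1.479, 2.769, -0.0]
contact_force: [0.4, -1.1, 0.1]
grip_width: 0.0215
gripper_force: 0.0
```

```bash
python3 - <<'E'
from h import *
o=r.get_obs();print(o['tcp_pos'],o['grip_width'])
to([.548,-.06,.30],tool(0))
E
```

```text
[0.50102899 0.05367115 0.30088979] 0.021471649235325182
shift [-0.482 -0.097  0.004] turn [0.001 0.001 0.375] rows>= 4.0
```

Emit:
servo_tool:
  commands:
    - [[-0.482,-0.097,0.004],[0.001,0.001,0.375]]
    - [[-0.482,-0.097,0.004],[0.001,0.001,0.375]]
    - [[-0.482,-0.097,0.004],[0.001,0.001,0.375]]
    - [[-0.482,-0.097,0.004],[0.001,0.001,0.375]]
    - [[-0.482,-0.097,0.004],[0.001,0.001,0.375]]
    - [[-0.482,-0.097,0.004],[0.001,0.001,0.375]]
    - [[-0.482,-0.097,0.004],[0.001,0.001,0.375]]

```text
clock: 3.4
tcp_pos: [0.5472, -0.0532, 0.2993]
orientation: [-2.206, -2.233, 0.001]
contact_force: [-0.2, -0.8, 0.6]
grip_width: 0.0213
gripper_force: 0.0
```

```bash
python3 - <<'E'
from h import *
np.set_printoptions(precision=4,suppress=True)
o=r.get_obs();t=o['tcp_pos'];print(t,o['grip_width'])
for n in('scene','top'):
    p,d=grab(n,n+'1.png');W=world(n,d);D=W-t
    for lo,hi in((-.03,0),(0,.03),(.03,.055),(.055,.08),(.08,.12),(.12,.16)):
        m=(np.abs(D[...,0])<.08)&(np.abs(D[...,1])<.08)&(D[...,2]>lo)&(D[...,2]<hi)
        if m.sum()>5:
            Q=D[m]*1000;print(n,lo,m.sum(),'x',np.percentile(Q[:,0],[1,50,99]),'y',np.percentile(Q[:,1],[1,50,99]),Q[:,2].min())
p=cv2.imread('pics/scene1.png')[120:260,140:300];cv2.imwrite('pics/s1c.png',cv2.resize(p,None,fx=4,fy=4))
E
```

```text
[ 0.5472 -0.0532  0.2993] 0.021332360434888495
scene -0.03 56 x [-14.1197  18.2666  25.4977] y [-10.9426   4.1239  10.5567] -19.27527555381553
scene 0 72 x [-18.9984  21.7477  41.5079] y [-10.9043   6.6409  12.5876] 0.049406030308618565
scene 0.03 122 x [-12.0068  39.1984  54.4393] y [-14.2274   8.6241  16.6809] 30.084447554258155
scene 0.055 220 x [-16.1113  49.167   65.5847] y [-17.6964   5.9861  19.0671] 55.00598038554322
scene 0.08 381 x [ 2.8746 36.0594 60.5055] y [-29.4076   3.0012  35.2164] 80.0365249863289
scene 0.12 765 x [-1.91   30.1194 38.8086] y [-34.324    6.7886  36.7889] 120.16284991064097
top 0.12 16 x [-18.0429  -7.2401   3.4789] y [27.9896 31.3805 32.3577] 120.69618002421228
```

View pics/s1c.png

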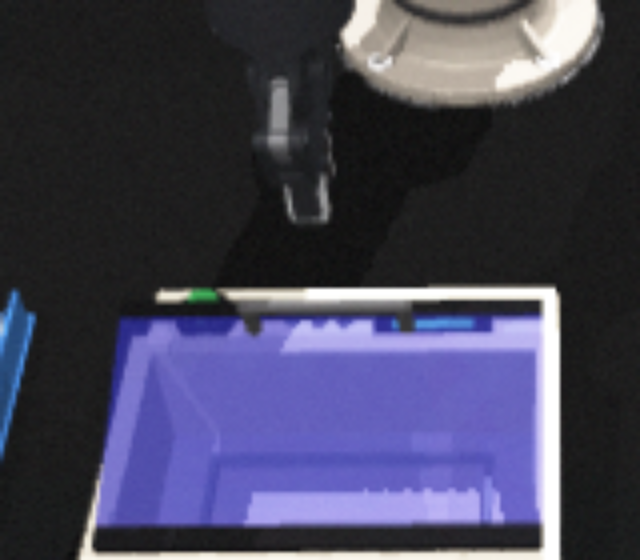

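The scene crop shows the fingers hanging over the incubator, with the handle bar running from about (245,300) to (410,310) in the crop. The scene camera agrees with the arm to about 0.5 mm, while the top camera reads y about 5 mm too low. I now descend to the bar.

```bash
python3 - <<'E'
from h import *
o=r.get_obs();print(o['tcp_pos'],o['clock'])
to([.548,-.057,.197],tool(0))
E
```

```text
[ 0.54717125 -0.05339153  0.29935416] 3.5
shift [-0.015  0.004  0.409] turn [-0.001 -0.001  0.007] rows>= 3.0
```

Emit:
servo_tool:
  commands:
    - [[-0.015,0.004,0.15],[0,0,0.007]]
    - [[-0.015,0.004,0.3],[0,0,0.007]]
    - [[-0.015,0.004,0.409],[0,0,0.007]]
    - [[-0.015,0.004,0.409],[0,0,0.007]]
    - [[-0.015,0.004,0.409],[0,0,0.007]]
    - [[-0.015,0.004,0.409],[0,0,0.007]]

```text
clock: 4.1
tcp_pos: [0.5493, -0.0578, 0.1988]
orientation: [-2.224, -2.218, -0.002]
contact_force: [-0.2, -0.6, -0.3]
grip_width: 0.0212
gripper_force: 0.0
```

Emit:
servo_tool:
  commands:
    - [[0,0,0],[0,0,0]]
    - [[0,0,0],[0,0,0]]
    - [[0,0,0],[0,0,0]]
    - [[0,0,0],[0,0,0]]
    - [[0,0,0],[0,0,0]]
  claw: 1
  squeeze: 50

```text
clock: 4.6
tcp_pos: [0.5473, -0.0578, 0.1982]
orientation: [-2.222, -2.215, 0.001]
contact_force: [-5.7, -0.1, 4.6]
grip_width: 0.0083
gripper_force: 48.8
```

```bash
python3 - <<'E'
from h import *
o=r.get_obs();t=o['tcp_pos'];print(o)
a0=np.arcsin((t[2]-.116)/.145);hx=t[0]+.145*np.cos(a0);print('lid deg',np.degrees(a0)-15.18,'hinge x',hx)
for L in(30,45,60,75,90,99):
    a=np.radians(15.18+L);q=np.array([hx-.145*np.cos(a),t[1],.116+.145*np.sin(a)]);print(L,to(q,tool(0),o,False)[0].round(3))
E
```

```text
{'clock': 4.6, 'joints': array([-0.45763819,  0.37061573,  0.56780489,  1.93586714, -0.25190195,
        0.90791212,  0.23331591]), 'qvel': array([ 0.00131084,  0.00034325, -0.00033309, -0.00011692, -0.0012836 ,
       -0.00054925,  0.00022128]), 'tau': array([ -0.09325819, -40.77267766,   6.26262367, -25.46047747,
        -0.26507157,  -1.6058173 ,  -0.05757841]), 'tcp_pos': array([ 0.54732779, -0.05779731,  0.19816708]), 'orientation': array([-2.22249035e+00, -2.21548712e+00,  1.11063647e-03]), 'contact_force': array([-5.67512328, -0.07584717,  4.60409744]), 'moment': array([0.09793161, 1.108423  , 0.0333096 ]), 'gripper_force': 48.758363127708435, 'grip_width': 0.008318084750618182}
lid deg 19.338305768255772 hinge x 0.6667998446659114
30 [ 0.     0.069 -0.083]
45 [ 0.001  0.189 -0.175]
60 [ 0.001  0.329 -0.233]
75 [ 0.002  0.479 -0.253]
90 [ 0.002  0.629 -0.233]
99 [ 0.003  0.715 -0.203]
```

Emit:
servo_tool:
  commands:
    - [[0,0.03,-0.04],[0,0,0]]
    - [[0,0.069,-0.083],[0,0,0]]
    - [[0,0.106,-0.117],[0,0,0]]
    - [[0,0.147,-0.149],[0,0,0]]
    - [[0.001,0.189,-0.175],[0,0,0]]
    - [[0.001,0.234,-0.197],[0,0,0]]
    - [[0.001,0.281,-0.217],[0,0,0]]
    - [[0.001,0.329,-0.233],[0,0,0]]
    - [[0.001,0.379,-0.244],[0,0,0]]
    - [[0.002,0.429,-0.25],[0,0,0]]
    - [[0.002,0.479,-0.253],[0,0,0]]
    - [[0.002,0.53,-0.25],[0,0,0]]
    - [[0.002,0.58,-0.243],[0,0,0]]
    - [[0.002,0.629,-0.233],[0,0,0]]
    - [[0.002,0.67,-0.222],[0,0,0]]
    - [[0.003,0.7,-0.21],[0,0,0]]
    - [[0.003,0.7,-0.21],[0,0,0]]

```text
clock: 6.3
tcp_pos: [0.7257, -0.0575, 0.2508]
orientation: [2.223, 2.217, 0.003]
contact_force: [3.4, 0.1, 3.1]
grip_width: 0.0079
gripper_force: 52.6
```

Emit:
servo_tool:
  commands:
    - [[0,0,0],[0,0,0]]
    - [[0,0,0],[0,0,0]]
    - [[0,0,0],[0,0,0]]
    - [[0,0,-0.05],[0,0,0]]
    - [[0,0,-0.15],[0,0,0]]
    - [[0,0,-0.3],[0,0,0]]
    - [[0,0,-0.4],[0,0,0]]
    - [[0,0,-0.4],[0,0,0]]
  claw: 0.81

```text
clock: 7.1
tcp_pos: [0.7244, -0.0587, 0.3543]
orientation: [2.224, 2.215, 0.006]
contact_force: [1.2, -0.3, 1.1]
grip_width: 0.0162
gripper_force: 0.0
```

```bash
python3 - <<'E'
from h import *
o=r.get_obs();print(o['tcp_pos'],o['grip_width'],o['joints'])
np.set_printoptions(precision=4,suppress=True)
for n in('scene','top'):
    p,d=grab(n,n+'2.png');W=world(n,d)
    for t in('recess','lid_handle','lid_hinge','start_top'):
        for k in r.mark_of(n,t)[:2]: u,v=map(int,k['uv']);print(n,t,k['uv'],k['confidence'],W[v,u])
E
python3 m.py | grep -v card
python3 - <<'E'
import cv2,numpy as np
a=cv2.imread('pics/top2.png')[110:250,260:400];b=cv2.imread('pics/scene2.png')[130:300,140:310]
cv2.imwrite('pics/c2.png',np.hstack([cv2.resize(a,(400,400)),cv2.resize(b,(400,400))]))
E
```

```text
[ 0.72437655 -0.05866428  0.35433531] 0.016152543365575835 [-0.35646707  0.54923857  0.58037652  1.31101383 -0.29823657  1.36242669
  0.21180769]
scene recess [375.0, 273.0] 0.59 [0.6627 0.3192 0.0369]
scene lid_handle [264.6, 319.6] 0.3 [0.8017 0.0486 0.0696]
scene lid_handle [376.3, 271.4] 0.21 [0.6552 0.3233 0.0344]
scene lid_hinge [219.3, 254.4] 0.67 [ 0.6794 -0.0539  0.1431]
scene start_top [209.9, 240.2] 0.42 [ 0.7251 -0.0564  0.2533]
top lid_handle [215.1, 208.9] 0.26 [0.4978 0.3265 0.0382]
top start_top [361.4, 211.2] 0.41 [ 0.4514 -0.1605  0.1086]
scene blk (array([390., 331.]), array([ 69.8, 172.8]), 1.7) 0.035906304606379225
   fin (array([436.3, 335.3]), array([142. ,  12.9]), 6.3) 0.073819738562658
scene blk (array([562.4, 332.3]), array([204.4, 213.2]), 83.5) 0.03598198386539464
   fin (array([566.7, 334. ]), array([ 13.8, 163.2]), 82.4) 0.07466400737061452
scene z 0.085 0.1 1588 (array([552.6, -57.6]), array([278.8, 250.3]), 90.0)
scene z 0.108 0.122 1093 (array([606.1, -57.4]), array([226.5, 279.4]), 0.2)
scene z 0.122 0.135 387 (array([677.4, -57. ]), array([  5.9, 2
[... 930 characters left out ...]
(array([544.3, -62.1]), array([236.2, 280.5]), 0.3)
top z 0.108 0.122 752 (array([561. , -62.8]), array([281.2, 227.4]), 89.9)
top z 0.122 0.135 113 (array([567.6, -63.1]), array([270. , 216.4]), 89.3)
top z 0.135 0.16 121 (array([672.2, -61.9]), array([261.6,  12.4]), 89.6)
top z 0.16 0.18 105 (array([675.9, -62.8]), array([  8.5, 257.9]), 0.3)
top z 0.18 0.195 82 (array([678.5, -62.7]), array([258.1,   8.2]), 90.0)
top z 0.195 0.215 113 (array([680.7, -63.3]), array([  7.4, 259.7]), 0.2)
btn [ 0.4629 -0.1609  0.1117] 50 (array([ 463.7, -162.7]), array([22.3, 25.9]), 88.7)
stand (array([ 485.6, -364.4]), array([228.2, 102.7]), 3.1) walls (array([ 483.3, -360.7]), array([203.8,  87.4]), 2.2)
```

View pics/c2.png

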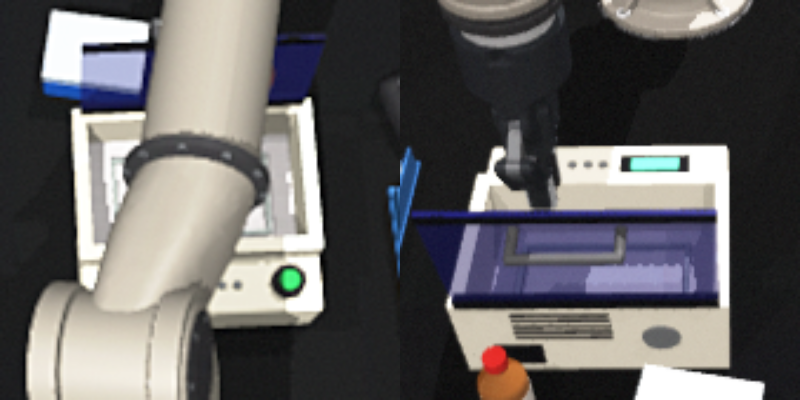

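The lid now stands open, leaning back at about 98°, and the frame is visible inside the chamber. The incubator's centre is near (.552, -.057), yaw about 0.2°. Next is block_a.

Emit:
servo_tool:
  commands:
    - [[0.9,-0.4,0],[0,0,0]]
    - [[0.9,-0.4,0],[0,0,0]]
    - [[0.9,-0.4,0],[0,0,-0.48]]
    - [[0.9,-0.4,0],[0,0,-0.48]]
    - [[0.9,-0.4,0],[0,0,-0.48]]
    - [[0.9,-0.4,0],[0,0,-0.48]]
    - [[0.9,-0.4,0],[0,0,-0.48]]
    - [[0.9,-0.4,0],[0,0,-0.48]]
    - [[0.9,-0.4,0],[0,0,-0.48]]
  claw: 0.5

```text
clock: 8.6
tcp_pos: [0.6243, 0.1671, 0.3497]
orientation: [-1.258, -2.876, -0.0]
contact_force: [-0.2, 0.2, 0.6]
grip_width: 0.0432
gripper_force: 0.0
```

```bash
python3 - <<'E'
from h import *
to([.5057,.342,.14],tool(87))
E
```

```text
shift [0.834 0.127 0.84 ] turn [ 0.    -0.001 -0.492] rows>= 6.0
```

Emit:
servo_tool:
  commands:
    - [[0.834,0.127,0.84],[0,0,-0.492]]
    - [[0.834,0.127,0.84],[0,0,-0.492]]
    - [[0.834,0.127,0.84],[0,0,-0.492]]
    - [[0.834,0.127,0.84],[0,0,-0.492]]
    - [[0.834,0.127,0.84],[0,0,-0.492]]
    - [[0.834,0.127,0.84],[0,0,-0.492]]
    - [[0.834,0.127,0.84],[0,0,-0.492]]
    - [[0.834,0.127,0.84],[0,0,-0.492]]
    - [[0.834,0.127,0.84],[0,0,-0.492]]
    - [[0.834,0.127,0.84],[0,0,-0.492]]

```text
clock: 9.6
tcp_pos: [0.5067, 0.3408, 0.1413]
orientation: [0.08, 3.14, 0.003]
contact_force: [0.1, -0.1, -0.6]
grip_width: 0.043
gripper_force: 0.0
```

```bash
cat > m2.py <<'E'
from m import *
# chamber floor / frame from top camera (y bias +4.8 mm corrected)
p,d=grab('top','top3.png');W=world('top',d)+[0,.0048,0];x,y,z=np.moveaxis(W,-1,0)
inc=(x>.5)&(x<.665)&(y>-.19)&(y<.075)
for lo,hi in((.02,.0345),(.0345,.05)):
    s=inc&(z>lo)&(z<hi);print(lo,s.sum(),rect(W[s][:,:2]))
s=(x>.40)&(x<.7)&(y>-.21)&(y<.09)&(z>.112)&(z<.118);print('deck',rect(W[s][:,:2]))
p=cv2.imread('pics/top3.png')[115:235,270:390];cv2.imwrite('pics/c3.png',cv2.resize(p,(600,600)))
E
python3 - <<'E'
from m import *
o=r.get_obs();print(o['tcp_pos'],o['grip_width'],o['joints'])
for n in('scene','top'):
    p,d=grab(n);blocks(n,p,d)
import m2
to([.5057,.342,.060],tool(87))
E
```

```text
[0.5067 0.3408 0.1413] 0.04297775285247418 [-0.8014  0.4933  0.1429  1.8193 -0.0927  0.8339  0.9065]
scene blk (array([390.1, 330. ]), array([ 69.4, 171.7]), 2.0) 0.0359058685954875
   fin (array([436. , 335.4]), array([139.8,  13.1]), 5.2) 0.07350873709894812
scene blk (array([506. , 342.3]), array([172.7,  88.4]), 87.4) 0.03601546546589751
   fin (array([553.8, 335.9]), array([ 14., 136.]), 82.4) 0.07350873709894812
scene blk (array([624.4, 325.2]), array([204.2,  88.6]), 83.5) 0.03597903249908063
   fin (array([624.9, 324.9]), array([10.1, 44.4]), 83.8) 0.07269553899773895
top blk (array([620.9, 287.5]), array([139.5,  88. ]), 83.4) 0.0355015502425966
   fin (array([625.9, 319.5]), array([10.7, 40.4]), 85.1) 0.07804757678401675
top blk (array([388.3, 363.3]), array([64.6, 95.4]), 1.9) 0.03506987527436822
   fin (array([388.7, 328.2]), array([42.7,  7.5]), 10.6) 0.07789575589629716
0.02 1817 (array([597.3, -59.9]), array([132.8, 249. ]), 0.1)
0.0345 847 (array([596.6, -59.7]), array([248.3, 134.3]), 89.9)
deck (array([560.7, -57.6]), array([227.5, 280.1]), 0.4)
shift [0.    0.002 0.324] turn [ 0.001 -0.     0.002] rows>= 2.0
```

View pics/c3.png

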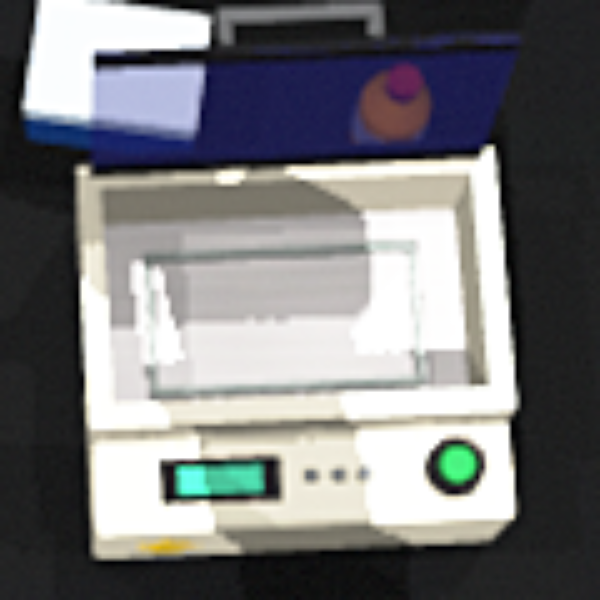

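The top crop shows the chamber with the frame outline's corners near (147,255), (415,242), (428,380) and (152,392), and the green button at (456,466). I grasp the fin and convert these corners.

Emit:
servo_tool:
  commands:
    - [[0,0.002,0.15],[0,0,0]]
    - [[0,0.002,0.25],[0,0,0]]
    - [[0,0.002,0.324],[0,0,0]]
    - [[0,0.002,0.324],[0,0,0]]
    - [[0,0.002,0.324],[0,0,0]]

```text
clock: 10.25
tcp_pos: [0.5051, 0.3424, 0.0596]
orientation: [-0.075, -3.139, -0.002]
contact_force: [-0.5, 0.2, 0.6]
grip_width: 0.0429
gripper_force: 0.0
```

Emit:
servo_tool:
  commands:
    - [[0,0,0],[0,0,0]]
    - [[0,0,0],[0,0,0]]
    - [[0,0,0],[0,0,0]]
    - [[0,0,0],[0,0,0]]
    - [[0,0,0],[0,0,0]]
    - [[0,0,0],[0,0,0]]
  claw: 1
  squeeze: 70

```text
clock: 10.85
tcp_pos: [0.5054, 0.3431, 0.0605]
orientation: [-0.074, -3.14, -0.004]
contact_force: [-0.5, 0.0, 6.8]
grip_width: 0.0089
gripper_force: 69.8
```

```bash
python3 - <<'E'
from m import *
m=r.camera_model('top');E=np.array(m['extrinsics'])
C=[]
for u,v in((147,255),(415,242),(428,380),(152,392)):
    u=u/5+270-.4;v=v/5+115-.4
    ray=E[:3,:3]@[(u-m['cx'])/m['fx'],(v-m['cy'])/m['fy'],1];s=(.038-E[2,3])/ray[2];C.append((E[:3,3]+s*ray)[:2]+[0,.0048])
print(np.array(C),np.mean(C,0))
p,d=grab('scene');W=world('scene',d);x,y,z=np.moveaxis(W,-1,0)
s=(x>.50)&(x<.665)&(y>-.19)&(y<.075)&(z>.034)&(z<.046);print(s.sum(),rect(W[s][:,:2]) if s.sum()>3 else '')
o=r.get_obs();print(o['tcp_pos'],o['grip_width'],o['contact_force'])
E
```

```text
[[ 0.6365  0.0358]
 [ 0.6377 -0.152 ]
 [ 0.5381 -0.1536]
 [ 0.5379  0.0374]] [ 0.5875 -0.0581]
0 
[0.5054 0.3432 0.0605] 0.008934969727451768 [ 0.2625 -0.8047  6.6586]
```

Emit:
servo_tool:
  commands:
    - [[0,0,-0.05],[0,0,0]]
    - [[0,0,-0.15],[0,0,0]]
    - [[0,0,-0.28],[0,0,0]]
    - [[0,0,-0.42],[0,0,0]]
    - [[0,0,-0.56],[0,0,0]]
    - [[0,0,-0.56],[0,0,0]]
    - [[0,0,-0.56],[0,0,0]]

```text
clock: 11.6
tcp_pos: [0.5045, 0.3421, 0.1992]
orientation: [-0.074, -3.139, -0.002]
contact_force: [-1.5, 0.2, -6.2]
grip_width: 0.0092
gripper_force: 68.6
```

```bash
python3 - <<'E'
from h import *
o=r.get_obs();print(o['tcp_pos'],o['grip_width'],o['contact_force'],o['joints'])
to([.587,-.0577,.205],tool(90))
to([.546,.1427,.205],tool(88.5))
E
```

```text
[0.50447507 0.3420549  0.19924457] 0.009219309492260032 [-1.49438999  0.22383861 -6.17688172] [-0.81468712  0.42326599  0.15444805  1.77665002 -0.08054245  0.94842445
  0.89680495]
shift [-0.405 -1.582 -0.026] turn [ 0.001 -0.001 -0.03 ] rows>= 9.0
shift [-0.204 -0.789 -0.024] turn [ 0.001 -0.001 -0.013] rows>= 5.0
```

Emit:
servo_tool:
  commands:
    - [[-0.03,-0.1,-0.024],[0,0,-0.013]]
    - [[-0.06,-0.25,-0.024],[0,0,-0.013]]
    - [[-0.1,-0.4,-0.024],[0,0,-0.013]]
    - [[-0.15,-0.55,-0.024],[0,0,-0.013]]
    - [[-0.18,-0.7,-0.024],[0,0,-0.013]]
    - [[-0.204,-0.789,-0.024],[0,0,-0.013]]
    - [[-0.204,-0.789,-0.024],[0,0,-0.013]]

```text
clock: 12.3
tcp_pos: [0.5456, 0.137, 0.2025]
orientation: [-0.053, -3.135, 0.005]
contact_force: [-0.8, 0.2, -5.3]
grip_width: 0.0087
gripper_force: 68.9
```

Emit:
servo_tool:
  commands:
    - [[-0.03,-0.1,0],[0,0,-0.013]]
    - [[-0.06,-0.25,0],[0,0,-0.013]]
    - [[-0.1,-0.4,0],[0,0,-0.013]]
    - [[-0.15,-0.55,0],[0,0,-0.013]]
    - [[-0.18,-0.7,0],[0,0,-0.013]]
    - [[-0.2,-0.795,0],[0,0,-0.013]]
    - [[-0.2,-0.795,0],[0,0,-0.013]]
    - [[-0.2,-0.795,0],[0,0,-0.013]]

```text
clock: 13.1
tcp_pos: [0.5899, -0.0568, 0.2025]
orientation: [-0.011, -3.136, -0.002]
contact_force: [0.2, 0.9, -5.2]
grip_width: 0.009
gripper_force: 69.2
```

```bash
python3 - <<'E'
from h import *
o=r.get_obs();print(o['tcp_pos'],o['grip_width'],o['contact_force'],o['joints'])
to([.587,-.0577,.12],tool(90))
p,d=grab('top','top4.png');W=world('top',d)
cv2.imwrite('pics/c4.png',cv2.resize(p[105:245,260:400,::-1],(500,500)))
E
```

```text
[ 0.58987748 -0.05682488  0.20253597] 0.009022847868358235 [ 0.16133564  0.90017856 -5.17946433] [-0.21615112  0.40125399  0.26878523  1.81692233 -0.1297063   0.94617164
  1.67244777]
shift [ 0.01  -0.004  0.33 ] turn [ 0.001 -0.004 -0.005] rows>= 2.0
```

View pics/c4.png

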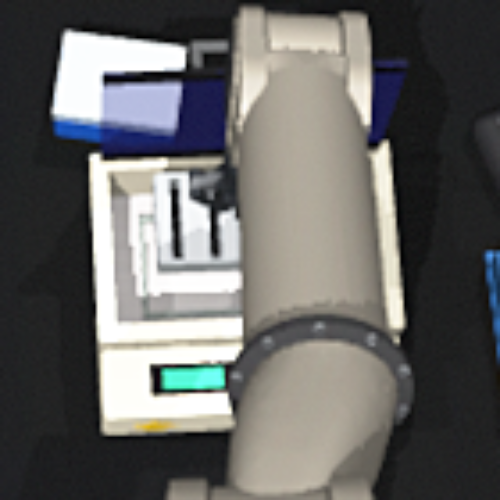

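The block hangs level over the chamber. I lower it next.

Emit:
servo_tool:
  commands:
    - [[0.01,-0.004,0.1],[0.001,-0.004,-0.005]]
    - [[0.01,-0.004,0.2],[0.001,-0.004,-0.005]]
    - [[0.01,-0.004,0.3],[0.001,-0.004,-0.005]]
    - [[0.01,-0.004,0.37],[0.001,-0.004,-0.005]]
    - [[0.01,-0.004,0.37],[0.001,-0.004,-0.005]]
    - [[0.01,-0.004,0.37],[0.001,-0.004,-0.005]]

```text
clock: 13.75
tcp_pos: [0.5883, -0.0566, 0.1118]
orientation: [-0.005, 3.138, -0.0]
contact_force: [0.6, -0.6, -5.0]
grip_width: 0.009
gripper_force: 69.0
```

```bash
python3 - <<'E'
from m import *
o=r.get_obs();print(o['tcp_pos'],o['grip_width'],o['contact_force'])
to([.5870,-.0577,.089],tool(90.2))
p,d=grab('scene');W=world('scene',d);x,y,z=np.moveaxis(W,-1,0)
s=(x>.50)&(x<.665)&(y>-.19)&(y<.075)&(z>.07)&(z<.09)&(p.mean(-1)>90);print(s.sum(),rect(W[s][:,:2]) if s.sum()>3 else '')
E
```

```text
[ 0.5883 -0.0566  0.1118] 0.009007463616367752 [ 0.5815 -0.5529 -4.9514]
shift [ 0.005 -0.004  0.091] turn [-0.     0.002 -0.   ] rows>= 1.0
213 (array([509.9, -58.7]), array([ 10.2, 249. ]), 1.6)
```

Emit:
servo_tool:
  commands:
    - [[0.005,-0.004,0.03],[0,0.002,0]]
    - [[0.005,-0.004,0.05],[0,0.002,0]]
    - [[0.005,-0.004,0.065],[0,0.002,0]]
    - [[0.005,-0.004,0.075],[0,0.002,0]]
    - [[0.005,-0.004,0.082],[0,0.002,0]]
    - [[0.005,-0.004,0.088],[0,0.002,0]]
    - [[0.005,-0.004,0.088],[0,0.002,0]]
    - [[0.005,-0.004,0.088],[0,0.002,0]]

```text
clock: 14.6
tcp_pos: [0.5873, -0.0591, 0.0905]
orientation: [-0.002, 3.14, -0.001]
contact_force: [-2.3, 0.9, 2.7]
grip_width: 0.009
gripper_force: 70.4
```

Emit:
servo_tool:
  commands:
    - [[0,0,0],[0,0,0]]
    - [[0,0,0],[0,0,0]]
    - [[0,0,0],[0,0,0]]
    - [[0,0,-0.1],[0,0,0]]
    - [[0,0,-0.25],[0,0,0]]
    - [[0,0,-0.4],[0,0,0]]
    - [[0,0,-0.6],[0,0,0]]
    - [[0,0,-0.6],[0,0,0]]
  claw: 0.5

```text
clock: 15.4
tcp_pos: [0.5913, -0.0596, 0.2472]
orientation: [-0.001, 3.127, -0.0]
contact_force: [1.2, -0.9, -0.4]
grip_width: 0.043
gripper_force: 0.0
```

Emit:
servo_tool:
  commands:
    - [[0.5,-0.8,0],[0,0,0.5]]
    - [[0.5,-0.8,0],[0,0,0.5]]
    - [[0.5,-0.8,0],[0,0,0.5]]
    - [[0.5,-0.8,0],[0,0,0.5]]
    - [[0.5,-0.8,0],[0,0,0.5]]
    - [[0.5,-0.8,0],[0,0,0.5]]
  claw: 0.75

```text
clock: 16.0
tcp_pos: [0.4586, -0.2647, 0.2402]
orientation: [1.22, 2.893, -0.003]
contact_force: [0.7, -0.1, 0.1]
grip_width: 0.0214
gripper_force: 0.0
```

```bash
cat > c.py <<'E'
from m import *
# block in chamber and cards
def look(tag):
    for n,b in(('scene',0),('top',.0048)):
        p,d=grab(n,n+tag+'.png');W=world(n,d)+[0,b,0];x,y,z=np.moveaxis(W,-1,0)
        s=(x>.535)&(x<.64)&(y>-.16)&(y<.045)&(z>.061)&(z<.071);
        if s.sum()>10: print(n,'blk',s.sum(),rect(W[s][:,:2]),np.median(z[s]))
        s=(x>.535)&(x<.64)&(y>-.16)&(y<.045)&(z>.085)&(z<.112)
        if s.sum()>5: print(n,'fin',s.sum(),rect(W[s][:,:2]),z[s].max())
        st=(x>.33)&(x<.62)&(y<-.25)&(y>-.5)
        w=(st&(p.min(-1)>110)&(z>.045)&(z<.085)).astype(np.uint8)
        kk,l,s_,_=cv2.connectedComponentsWithStats(w)
        for i in range(1,kk):
            if s_[i,4]>25:
                Q=W[l==i];c=np.median(Q,0);e=[np.percentile(Q[:,1],q) for q in(2,98)]
                v=np.linalg.svd((Q-Q.mean(0))[::3])[2][2];v*=np.sign(v[0])
                print(n,'card',len(Q),c,'ymid',np.mean(e),'w',e[1]-e[0],'zmax',Q[:,2].max(),'xtop',np.median(Q[Q[:,2]>Q[:,2].max()-.004][:,0]),'nrm',v)
        for k in r.mark_of(n,'card0')[:4]:print(n,k)
E
python3 -c "
from c import *
o=r.get_obs();print(o['tcp_pos'],o['joints']);look('5')
p=cv2.imread('pics/top5.png');q=cv2.imread('pics/scene5.png')
cv2.imwrite('pics/c5.png',np.hstack([cv2.resize(p[110:250,300:440],(400,400)),cv2.resize(q[160:300,90:230],(400,400))]))
"
```

```text
[ 0.4586 -0.2647  0.2402] [-0.0397  0.2669  0.5338  1.943  -0.1608  0.9713  1.3421]
scene card 566 [ 0.4402 -0.3571  0.06  ] ymid -0.3573756595314721 w 0.06821634341892086 zmax 0.07540250039428875 xtop 0.4398547158422972 nrm [ 0.0845 -0.0128  0.9963]
scene card 321 [ 0.5411 -0.3524  0.0603] ymid -0.3523741294309217 w 0.06727140897348294 zmax 0.0758928545764207 xtop 0.5348530934959315 nrm [0.849  0.0445 0.5265]
scene {'uv': [114.4, 246.1], 'confidence': 0.77}
scene {'uv': [126.1, 222.7], 'confidence': 0.57}
scene {'uv': [127.7, 207.4], 'confidence': 0.53}
top blk 750 (array([587.8, -60.2]), array([ 86.4, 172.2]), 0.3) 0.06603344077619533
top fin 48 (array([587.7, -59.1]), array([10.2, 44.2]), 87.5) 0.10705395037368781
```

View pics/c5.png

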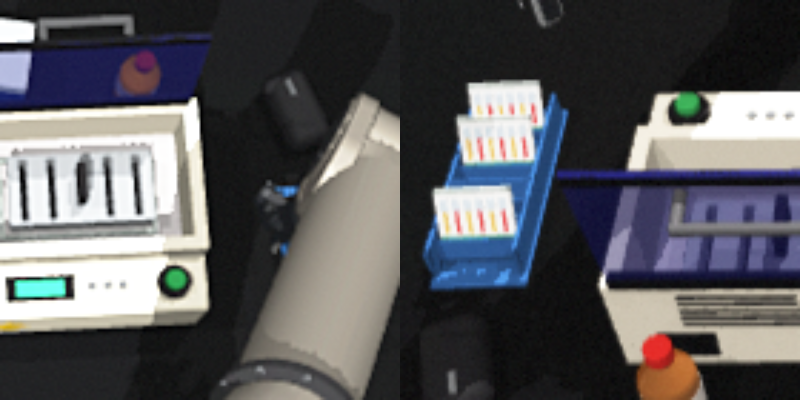

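Block_a sits flat in the frame, centred at (.588, -.059) with its top at .066. The cards stand in places 1, 2 and 4. Next I fit each card.

```bash
cat > k.py <<'E'
from m import *
def cards(psi=2.6,th=30):
    p,d=grab('scene');W=world('scene',d);x,y,z=np.moveaxis(W,-1,0);a,t=np.radians([psi,th]);c,s=np.cos(a),np.sin(a)
    n=np.array([np.cos(t)*c,np.cos(t)*s,np.sin(t)]);l=np.array([-s,c,0]);u=np.array([-np.sin(t)*c,-np.sin(t)*s,np.cos(t)])
    w=(x>.33)&(x<.62)&(y<-.25)&(y>-.5)&(p.min(-1)>95)&(z>.035)&(z<.085);Q=W[w];S=Q@n;h=np.sort(S);out=[]
    for g in np.split(h,np.where(np.diff(h)>.008)[0]+1):
        if len(g)<60: continue
        m=np.median(g);P=Q[np.abs(S-m)<.004];L=P@l;U=P@u
        v=np.linalg.svd(P-P.mean(0),full_matrices=False)[2][2];v*=np.sign(v[0])
        lo,hi=np.percentile(L,[2,98]);top=np.percentile(U,99)
        C=n*(m-.003)+l*(lo+hi)/2+u*top
        print(len(P),'face',m.round(4),'width',(hi-lo).round(4),'topcentre',C.round(4),'lean',np.degrees(np.arcsin(v[2])).round(1),'yaw',np.degrees(np.arctan2(v[1],v[0])).round(1))
        out.append((C,n,l,u))
    return out
E
python3 - <<'E'
from k import *
for C,n,l,u in cards(): pass
E
```

```text
274 face 0.3649 width 0.0687 topcentre [ 0.3931 -0.3587  0.0717] lean 29.6 yaw 2.4
369 face 0.4048 width 0.0684 topcentre [ 0.4392 -0.3575  0.0716] lean 31.1 yaw 1.9
406 face 0.4844 width 0.0681 topcentre [ 0.531  -0.3532  0.0718] lean 30.2 yaw 2.4
```

```bash
cat >> h.py <<'E'
CT=[[.3931,-.3587,.0717],[.4392,-.3575,.0716],[.531,-.3532,.0718]]
def pick(i,back=0,deep=.006):
    Rt=tool(2.4,-30);z=Rt.as_matrix()[:,2];return np.array(CT[i])+z*(deep-back),Rt
E
python3 - <<'E'
from h import *
p,Rt=pick(0,.10);print(p);to(p,Rt)
E
```

```text
[ 0.34614123 -0.36066816  0.15310639]
shift [ 0.044 -0.621  0.346] turn [-0.317 -0.124  0.465] rows>= 7.0
```

Emit:
servo_tool:
  commands:
    - [[0.044,-0.621,0.346],[-0.317,-0.124,0.465]]
    - [[0.044,-0.621,0.346],[-0.317,-0.124,0.465]]
    - [[0.044,-0.621,0.346],[-0.317,-0.124,0.465]]
    - [[0.044,-0.621,0.346],[-0.317,-0.124,0.465]]
    - [[0.044,-0.621,0.346],[-0.317,-0.124,0.465]]
    - [[0.044,-0.621,0.346],[-0.317,-0.124,0.465]]
    - [[0.044,-0.621,0.346],[-0.317,-0.124,0.465]]
    - [[0.044,-0.621,0.346],[-0.317,-0.124,0.465]]
    - [[0.044,-0.621,0.346],[-0.317,-0.124,0.465]]
    - [[0.044,-0.621,0.346],[-0.317,-0.124,0.465]]
  claw: 0.74
  squeeze: 25

```text
clock: 17.25
tcp_pos: [0.3465, -0.3612, 0.1538]
orientation: [1.888, 1.972, 0.527]
contact_force: [-0.3, 0.3, 0.3]
grip_width: 0.0224
gripper_force: 0.0
```

```bash
python3 - <<'E'
from k import *
o=r.get_obs();print(o['tcp_pos'],o['joints'],R.from_rotvec(o['orientation']).as_matrix()[:,1:])
p,Rt=pick(0,.10);to(p,Rt);to(*pick(0))
cards(2.4)
E
```

```text
[ 0.3465 -0.3612  0.1538] [ 0.5884  0.2799  0.4041  2.2938 -1.1444  0.6041  1.9858] [[ 0.8652  0.4995]
 [ 0.0385  0.0202]
 [ 0.4999 -0.8661]]
shift [ 0.002 -0.003  0.002] turn [-0.     0.     0.001] rows>= 1.0
shift [ 0.003 -0.003  0.402] turn [-0.     0.     0.001] rows>= 3.0
271 face 0.3657 width 0.0679 topcentre [ 0.393  -0.3582  0.0713] lean 30.1 yaw 2.2
359 face 0.4056 width 0.0681 topcentre [ 0.439  -0.3571  0.0712] lean 31.0 yaw 2.2
400 face 0.4856 width 0.068 topcentre [ 0.5312 -0.3531  0.0715] lean 30.8 yaw 2.5
```

Emit:
servo_tool:
  commands:
    - [[0.003,-0.003,0.12],[0,0,0]]
    - [[0.003,-0.003,0.22],[0,0,0]]
    - [[0.003,-0.003,0.3],[0,0,0]]
    - [[0.003,-0.003,0.36],[0,0,0]]
    - [[0.003,-0.003,0.402],[0,0,0]]
    - [[0.003,-0.003,0.402],[0,0,0]]
    - [[0.003,-0.003,0.402],[0,0,0]]

```text
clock: 18.0
tcp_pos: [0.3947, -0.3589, 0.066]
orientation: [1.892, 1.968, 0.528]
contact_force: [-0.2, -0.5, 0.6]
grip_width: 0.0221
gripper_force: 0.0
```

```bash
python3 - <<'E'
from h import *
o=r.get_obs();print(o['tcp_pos'],o['joints'],o['contact_force'],o['moment']);to(*pick(0))
E
```

```text
[ 0.39466579 -0.35886707  0.06601803] [ 1.00568704  0.48327432 -0.1901446   2.25315786 -1.3585577   0.31927829
  2.18433467] [-0.15000091 -0.48511658  0.56278519] [-0.00661332  0.51486882 -0.02068177]
shift [0.001 0.006 0.001] turn [ 0.     0.001 -0.001] rows>= 1.0
```

Emit:
servo_tool:
  commands:
    - [[0,0,0],[0,0,0]]
    - [[0,0,0],[0,0,0]]
    - [[0,0,0],[0,0,0]]
    - [[0,0,0],[0,0,0]]
    - [[0,0,0],[0,0,0]]
  claw: 1
  squeeze: 30

```text
clock: 18.5
tcp_pos: [0.3954, -0.3589, 0.0668]
orientation: [1.89, 1.968, 0.528]
contact_force: [1.2, 0.9, 6.1]
grip_width: 0.0056
gripper_force: 30.9
```

Emit:
servo_tool:
  commands:
    - [[0,0,-0.04],[0,0,0]]
    - [[0,0,-0.1],[0,0,0]]
    - [[0,0,-0.2],[0,0,0]]
    - [[0,0,-0.3],[0,0,0]]
    - [[0,0,-0.4],[0,0,0]]
    - [[0,0,-0.5],[0,0,0]]
    - [[0,0,-0.5],[0,0,0]]
    - [[0,0,-0.5],[0,0,0]]

```text
clock: 19.3
tcp_pos: [0.332, -0.361, 0.1742]
orientation: [1.892, 1.967, 0.527]
contact_force: [-0.6, 0.2, -0.4]
grip_width: 0.0051
gripper_force: 30.1
```

```bash
python3 - <<'E'
from h import *
o=r.get_obs();print(o['tcp_pos'],o['joints'],o['contact_force'],o['grip_width'],o['gripper_force'])
to([.36,-.30,.26],tool(2.4,-30))
to([.46,-.22,.26],tool(46,0))
E
```

```text
[ 0.33201614 -0.36098226  0.17419218] [ 0.92675402  0.21483655  0.04369821  2.27512927 -0.94658766  0.55961866
  1.80489838] [-0.61870208  0.17974719 -0.40439009] 0.005075676038483004 30.09698063135147
shift [ 0.239  0.277 -0.237] turn [ 0.     0.001 -0.001] rows>= 3.0
shift [ 0.543  0.634 -0.031] turn [ 0.317  0.128 -0.475] rows>= 7.0
```

Emit:
servo_tool:
  commands:
    - [[0.1,0.1,-0.05],[0,0,0]]
    - [[0.2,0.25,-0.05],[0.05,0.02,-0.08]]
    - [[0.3,0.4,-0.04],[0.1,0.04,-0.16]]
    - [[0.4,0.5,-0.031],[0.16,0.064,-0.24]]
    - [[0.5,0.6,-0.031],[0.22,0.09,-0.32]]
    - [[0.543,0.634,-0.031],[0.27,0.11,-0.4]]
    - [[0.543,0.634,-0.031],[0.317,0.128,-0.475]]
    - [[0.543,0.634,-0.031],[0.317,0.128,-0.475]]
    - [[0.543,0.634,-0.031],[0.317,0.128,-0.475]]

```text
clock: 20.2
tcp_pos: [0.4603, -0.2192, 0.2585]
orientation: [-1.175, -2.911, -0.003]
contact_force: [-0.7, -0.6, -1.0]
grip_width: 0.0055
gripper_force: 30.0
```

```bash
cat >> h.py <<'E'
def slot(k,z,dx=.0008): return np.array([.5878+dx,-.0592+k,z]),tool(90.2)
E
python3 - <<'E'
from h import *
o=r.get_obs();print(o['tcp_pos'],o['joints'],o['grip_width'])
to(*slot(-.068,.2))
E
```

```text
[ 0.460266   -0.21919654  0.25854131] [ 0.39077685  0.20176233 -0.07728782  1.92930375  0.01553883  1.01394354
  1.1103141 ] 0.005484022296342713
shift [-0.115  0.621  0.234] turn [ 0.001 -0.002 -0.491] rows>= 6.0
```

Emit:
servo_tool:
  commands:
    - [[-0.03,0.15,0],[0,0,-0.08]]
    - [[-0.06,0.3,0],[0,0,-0.16]]
    - [[-0.09,0.45,0],[0,0,-0.24]]
    - [[-0.115,0.58,0],[0,0,-0.32]]
    - [[-0.115,0.621,0],[0,0,-0.4]]
    - [[-0.115,0.621,0.1],[0,0,-0.491]]
    - [[-0.115,0.621,0.234],[0.001,-0.002,-0.491]]
    - [[-0.115,0.621,0.234],[0.001,-0.002,-0.491]]
    - [[-0.115,0.621,0.234],[0.001,-0.002,-0.491]]
    - [[-0.115,0.621,0.234],[0.001,-0.002,-0.491]]

```text
clock: 21.2
tcp_pos: [0.5891, -0.1291, 0.2032]
orientation: [-0.002, 3.138, -0.003]
contact_force: [0.3, -0.4, -0.6]
grip_width: 0.0049
gripper_force: 30.1
```

```bash
python3 - <<'E'
from m import *
o=r.get_obs();print(o['tcp_pos'],o['joints'],o['grip_width'],R.from_rotvec(o['orientation']).as_matrix())
to(*slot(-.068,.125))
p,d=grab('scene','scene6.png');W=world('scene',d);D=W-o['tcp_pos'];cv2.imwrite('pics/c6.png',cv2.resize(p[150:280,150:300,::-1],(600,520)))
s=(np.abs(D[...,0])<.06)&(np.abs(D[...,1])<.03)&(D[...,2]<-.02)&(D[...,2]>-.07)
Q=D[s]*1000;print(s.sum(),'x',np.percentile(Q[:,0],[1,99]),'y',np.percentile(Q[:,1],[1,50,99]),'z',Q[:,2].min())
E
```

```text
[ 0.5891 -0.1291  0.2032] [ 0.3005  0.418  -0.2454  1.7703  0.1222  0.9638  1.5784] 0.004927891963021053 [[-1.     -0.0016  0.004 ]
 [-0.0016  1.     -0.0018]
 [-0.004  -0.0018 -1.    ]]
shift [0.003 0.008 0.313] turn [-0.001  0.003 -0.001] rows>= 2.0
23 x [-30.4334  13.7673] y [2.1349 2.8202 6.9302] z -55.366243854088644
```

View pics/c6.png

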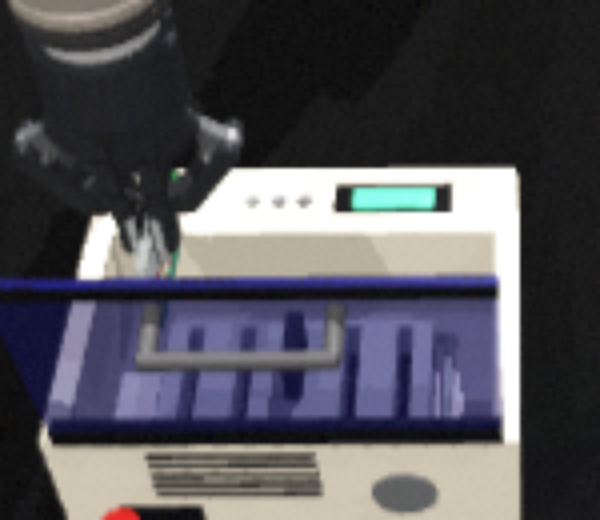

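The scene crop shows the card held vertically under the gripper near (145,245). The slots are visible through the tinted lid. I lower it now.

Emit:
servo_tool:
  commands:
    - [[0.003,0.008,0.1],[-0.001,0.003,0]]
    - [[0.003,0.008,0.2],[-0.001,0.003,0]]
    - [[0.003,0.008,0.27],[-0.001,0.003,0]]
    - [[0.003,0.008,0.313],[-0.001,0.003,0]]
    - [[0.003,0.008,0.313],[-0.001,0.003,0]]
    - [[0.003,0.008,0.313],[-0.001,0.003,0]]

```text
clock: 21.85
tcp_pos: [0.5887, -0.1267, 0.1245]
orientation: [0.006, -3.14, 0.001]
contact_force: [-0.3, -0.4, -0.2]
grip_width: 0.0055
gripper_force: 30.1
```

```bash
python3 - <<'E'
from m import *
o=r.get_obs();print(o['tcp_pos'],o['contact_force'])
to(*slot(-.068,.0905))
E
```

```text
[ 0.5887 -0.1267  0.1245] [-0.2639 -0.3738 -0.1653]
shift [ 0.    -0.002  0.136] turn [-0.    -0.001  0.   ] rows>= 1.0
```

Emit:
servo_tool:
  commands:
    - [[0,-0.002,0.02],[0,0,0]]
    - [[0,-0.002,0.035],[0,0,0]]
    - [[0,-0.002,0.05],[0,0,0]]
    - [[0,-0.002,0.07],[0,0,0]]
    - [[0,-0.002,0.09],[0,0,0]]
    - [[0,-0.002,0.11],[0,0,0]]
    - [[0,-0.002,0.125],[0,0,0]]
    - [[0,-0.002,0.136],[0,0,0]]
    - [[0,-0.002,0.136],[0,0,0]]
    - [[0,-0.002,0.136],[0,0,0]]

```text
clock: 22.85
tcp_pos: [0.5876, -0.1268, 0.0924]
orientation: [0.006, -3.138, 0.001]
contact_force: [-12.4, 2.2, 28.4]
grip_width: 0.0053
gripper_force: 34.5
```

Emit:
servo_tool:
  commands:
    - [[0,0,-0.008],[0,0,0]]
    - [[0,0,-0.008],[0,0,0]]
    - [[0,0,-0.008],[0,0,0]]
    - [[0,0,-0.008],[0,0,0]]
    - [[0,0,-0.05],[0,0,0]]
    - [[0,0,-0.15],[0,0,0]]
    - [[0,0,-0.3],[0,0,0]]
    - [[0,0,-0.45],[0,0,0]]
    - [[0,0,-0.6],[0,0,0]]
    - [[0,0,-0.6],[0,0,0]]
  claw: 0.82

```text
clock: 23.85
tcp_pos: [0.5915, -0.1273, 0.2459]
orientation: [-0.006, 3.134, -0.003]
contact_force: [0.6, -0.3, -0.2]
grip_width: 0.0156
gripper_force: 0.0
```

```bash
cat >> k.py <<'E'
def inblock():
    for n,b in(('top',.0048),('scene',0)):
        p,d=grab(n,n+'k.png');W=world(n,d)+[0,b,0];x,y,z=np.moveaxis(W,-1,0)
        for k in(-.068,-.034,.034,.068):
            s=(np.abs(x-.588)<.05)&(np.abs(y+.0592-k)<.012)&(z>.072)&(z<.15)
            if s.sum()>6:print(n,k,s.sum(),'x',np.percentile(x[s],[3,97]),'y',np.median(y[s]),'z',np.percentile(z[s],[5,50,95]))
E
python3 - <<'E'
from k import *
o=r.get_obs();print(o['tcp_pos'],o['grip_width'],o['joints'])
inblock();cards(2.4)
to([.46,-.22,.26],tool(46,0))
E
```

```text
[ 0.5915 -0.1273  0.2459] 0.01556995627638863 [ 0.304   0.3766 -0.2527  1.7258  0.1079  1.0451  1.5891]
top -0.068 74 x [0.5526 0.6185] y -0.1259235644060057 z [0.0733 0.0931 0.1031]
top -0.034 10 x [0.5491 0.6253] y -0.09723680092625323 z [0.0723 0.074  0.0749]
top 0.034 12 x [0.5577 0.6234] y -0.025579783821856508 z [0.0722 0.0728 0.074 ]
top 0.068 13 x [0.5646 0.6222] y 0.013356857437746061 z [0.0722 0.0734 0.0751]
359 face 0.4061 width 0.0679 topcentre [ 0.4392 -0.3572  0.072 ] lean 30.1 yaw 2.3
385 face 0.4855 width 0.0675 topcentre [ 0.531  -0.353   0.0717] lean 30.5 yaw 2.5
shift [ 0.513 -0.37  -0.081] turn [-0.001 -0.002  0.491] rows>= 6.0
```

Emit:
servo_tool:
  commands:
    - [[0.513,-0.37,-0.081],[0,0,0.491]]
    - [[0.513,-0.37,-0.081],[0,0,0.491]]
    - [[0.513,-0.37,-0.081],[0,0,0.491]]
    - [[0.513,-0.37,-0.081],[0,0,0.491]]
    - [[0.513,-0.37,-0.081],[0,0,0.491]]
    - [[0.513,-0.37,-0.081],[0,0,0.491]]
    - [[0.513,-0.37,-0.081],[0,0,0.491]]
    - [[0.513,-0.37,-0.081],[0,0,0.491]]
  claw: 0.74

```text
clock: 24.8
tcp_pos: [0.4605, -0.2194, 0.2594]
orientation: [-1.169, -2.912, 0.002]
contact_force: [0.1, 0.6, -0.0]
grip_width: 0.0224
gripper_force: 0.0
```

```bash
python3 - <<'E'
from h import *
to(*pick(1,.10))
E
```

```text
shift [-0.191 -0.592  0.426] turn [-0.319 -0.129  0.476] rows>= 7.0
```

Emit:
servo_tool:
  commands:
    - [[-0.191,-0.592,0.426],[-0.319,-0.129,0.476]]
    - [[-0.191,-0.592,0.426],[-0.319,-0.129,0.476]]
    - [[-0.191,-0.592,0.426],[-0.319,-0.129,0.476]]
    - [[-0.191,-0.592,0.426],[-0.319,-0.129,0.476]]
    - [[-0.191,-0.592,0.426],[-0.319,-0.129,0.476]]
    - [[-0.191,-0.592,0.426],[-0.319,-0.129,0.476]]
    - [[-0.191,-0.592,0.426],[-0.319,-0.129,0.476]]
    - [[-0.191,-0.592,0.426],[-0.319,-0.129,0.476]]
    - [[-0.191,-0.592,0.426],[-0.319,-0.129,0.476]]
    - [[-0.191,-0.592,0.426],[-0.319,-0.129,0.476]]

```text
clock: 25.8
tcp_pos: [0.3926, -0.3597, 0.1541]
orientation: [1.89, 1.968, 0.527]
contact_force: [0.0, 0.0, 0.0]
grip_width: 0.0223
gripper_force: 0.0
```

```bash
python3 - <<'E'
from k import *
o=r.get_obs();print(o['tcp_pos'],o['joints'])
to(*pick(1))
E
```

```text
[ 0.3926 -0.3597  0.1541] [ 1.0263  0.3033 -0.2031  2.2153 -0.903   0.4333  1.6784]
shift [ 0.002 -0.004  0.403] turn [ 0.001  0.002 -0.001] rows>= 3.0
```

Emit:
servo_tool:
  commands:
    - [[0.002,0.001,0.12],[0,0,0]]
    - [[0.002,0.001,0.22],[0,0,0]]
    - [[0.002,0.001,0.3],[0,0,0]]
    - [[0.002,0.001,0.36],[0,0,0]]
    - [[0.002,0.001,0.403],[0,0,0]]
    - [[0.002,0.001,0.403],[0,0,0]]
    - [[0.002,0.001,0.403],[0,0,0]]

```text
clock: 26.5
tcp_pos: [0.4429, -0.3572, 0.0669]
orientation: [1.892, 1.967, 0.527]
contact_force: [0.1, -0.6, -0.3]
grip_width: 0.0225
gripper_force: 0.0
```

Emit:
servo_tool:
  commands:
    - [[0,0,0],[0,0,0]]
    - [[0,0,0],[0,0,0]]
    - [[0,0,0],[0,0,0]]
    - [[0,0,0],[0,0,0]]
    - [[0,0,0],[0,0,0]]
  claw: 1
  squeeze: 30

```text
clock: 27.0
tcp_pos: [0.4423, -0.3577, 0.0673]
orientation: [1.893, 1.965, 0.526]
contact_force: [-2.9, 1.2, 5.7]
grip_width: 0.005
gripper_force: 33.3
```

Emit:
servo_tool:
  commands:
    - [[0,0,-0.04],[0,0,0]]
    - [[0,0,-0.1],[0,0,0]]
    - [[0,0,-0.2],[0,0,0]]
    - [[0,0,-0.3],[0,0,0]]
    - [[0,0,-0.4],[0,0,0]]
    - [[0,0,-0.5],[0,0,0]]
    - [[0,0,-0.5],[0,0,0]]
    - [[0,0,-0.5],[0,0,0]]

```text
clock: 27.8
tcp_pos: [0.3797, -0.3596, 0.1754]
orientation: [1.892, 1.965, 0.526]
contact_force: [-0.1, 0.4, 0.1]
grip_width: 0.0054
gripper_force: 32.3
```

```bash
python3 - <<'E'
from h import *
o=r.get_obs();print(o['tcp_pos'],o['joints'],o['contact_force'],o['grip_width'],o['gripper_force'])
to([.46,-.22,.26],tool(46,0))
E
```

```text
[ 0.37971483 -0.35958163  0.17541833] [ 0.99308909  0.24980208 -0.13709847  2.21965888 -0.87295556  0.49111577
  1.6491201 ] [-0.09845023  0.40840944  0.0913007 ] 0.0054011863790198395 32.25552141666412
shift [ 0.545  0.466 -0.122] turn [ 0.317  0.129 -0.476] rows>= 7.0
```

Emit:
servo_tool:
  commands:
    - [[0.1,0.1,-0.1],[0,0,0]]
    - [[0.2,0.2,-0.122],[0.05,0.02,-0.08]]
    - [[0.3,0.3,-0.122],[0.1,0.04,-0.16]]
    - [[0.4,0.4,-0.122],[0.16,0.064,-0.24]]
    - [[0.5,0.45,-0.122],[0.22,0.09,-0.32]]
    - [[0.545,0.466,-0.122],[0.27,0.11,-0.4]]
    - [[0.545,0.466,-0.122],[0.317,0.129,-0.476]]
    - [[0.545,0.466,-0.122],[0.317,0.129,-0.476]]
    - [[0.545,0.466,-0.122],[0.317,0.129,-0.476]]

```text
clock: 28.7
tcp_pos: [0.4604, -0.2194, 0.2582]
orientation: [-1.176, -2.911, -0.004]
contact_force: [-0.6, -0.0, -1.3]
grip_width: 0.0054
gripper_force: 32.2
```

```bash
python3 - <<'E'
from h import *
o=r.get_obs();print(o['tcp_pos'],o['grip_width'])
to(*slot(.068,.2))
E
```

```text
[ 0.46035699 -0.21943071  0.25821175] 0.005388908564971982
shift [0.265 1.013 0.235] turn [ 0.002 -0.001 -0.491] rows>= 6.0
```

Emit:
servo_tool:
  commands:
    - [[0.04,0.15,0],[0,0,-0.08]]
    - [[0.08,0.3,0],[0,0,-0.16]]
    - [[0.12,0.45,0],[0,0,-0.24]]
    - [[0.16,0.6,0],[0,0,-0.32]]
    - [[0.2,0.75,0],[0,0,-0.4]]
    - [[0.24,0.9,0],[0,0,-0.491]]
    - [[0.265,0.99,0.1],[0.002,-0.001,-0.491]]
    - [[0.265,0.99,0.2],[0.002,-0.001,-0.491]]
    - [[0.265,0.99,0.2],[0.002,-0.001,-0.491]]
    - [[0.265,0.99,0.2],[0.002,-0.001,-0.491]]

```text
clock: 29.7
tcp_pos: [0.5836, 0.0023, 0.2094]
orientation: [0.0, -3.14, 0.004]
contact_force: [-0.4, -0.4, -0.9]
grip_width: 0.0055
gripper_force: 32.2
```

```bash
python3 - <<'E'
from h import *
o=r.get_obs();print(o['tcp_pos'],o['grip_width'])
to(*slot(.068,.125))
E
```

```text
[0.58355554 0.00231834 0.20936873] 0.00549005728365642
shift [-0.021  0.027  0.337] turn [-0.001 -0.001 -0.002] rows>= 2.0
```

Emit:
servo_tool:
  commands:
    - [[-0.021,0.027,0.08],[-0.001,-0.001,0]]
    - [[-0.021,0.027,0.16],[-0.001,-0.001,0]]
    - [[-0.021,0.027,0.24],[-0.001,-0.001,0]]
    - [[-0.021,0.027,0.3],[-0.001,-0.001,0]]
    - [[-0.021,0.027,0.337],[-0.001,-0.001,0]]
    - [[-0.021,0.027,0.337],[-0.001,-0.001,0]]
    - [[-0.021,0.027,0.337],[-0.001,-0.001,0]]

```text
clock: 30.4
tcp_pos: [0.5901, 0.0104, 0.1263]
orientation: [-0.005, 3.139, -0.001]
contact_force: [-0.1, -0.4, -0.6]
grip_width: 0.0052
gripper_force: 32.3
```

```bash
python3 - <<'E'
from m import *
o=r.get_obs();print(o['tcp_pos'],o['contact_force'])
to(*slot(.068,.0915))
E
```

```text
[0.5901 0.0104 0.1263] [-0.1227 -0.3941 -0.5524]
shift [ 0.006 -0.006  0.139] turn [-0.     0.002 -0.   ] rows>= 1.0
```

Emit:
servo_tool:
  commands:
    - [[0.006,-0.006,0],[0,0.002,0]]
    - [[0.006,-0.006,0],[0,0.002,0]]
    - [[0.006,-0.006,0.02],[0,0.002,0]]
    - [[0.006,-0.006,0.04],[0,0.002,0]]
    - [[0.006,-0.006,0.06],[0,0.002,0]]
    - [[0.006,-0.006,0.08],[0,0.002,0]]
    - [[0.006,-0.006,0.1],[0,0.002,0]]
    - [[0.006,-0.006,0.12],[0,0.002,0]]
    - [[0.006,-0.006,0.13],[0,0.002,0]]
    - [[0.006,-0.006,0.138],[0,0.002,0]]
    - [[0.006,-0.006,0.138],[0,0.002,0]]
    - [[0.006,-0.006,0.138],[0,0.002,0]]

```text
clock: 31.6
tcp_pos: [0.5878, 0.0091, 0.0925]
orientation: [0.006, -3.139, 0.003]
contact_force: [-7.3, -0.3, 16.1]
grip_width: 0.0052
gripper_force: 34.7
```

Emit:
servo_tool:
  commands:
    - [[0,0,0],[0,0,0]]
    - [[0,0,0],[0,0,0]]
    - [[0,0,0],[0,0,0]]
    - [[0,0,0],[0,0,0]]
    - [[0,0,-0.05],[0,0,0]]
    - [[0,0,-0.15],[0,0,0]]
    - [[0,0,-0.3],[0,0,0]]
    - [[0,0,-0.45],[0,0,0]]
    - [[0,0,-0.6],[0,0,0]]
    - [[0,0,-0.6],[0,0,0]]
  claw: 0.82

```text
clock: 32.6
tcp_pos: [0.5915, 0.0099, 0.2477]
orientation: [-0.006, 3.133, -0.0]
contact_force: [0.7, -0.2, 0.3]
grip_width: 0.0156
gripper_force: 0.0
```

```bash
python3 - <<'E'
from k import *
o=r.get_obs();print(o['tcp_pos'],o['grip_width'])
inblock();cards(2.4)
to([.46,-.22,.26],tool(46,0))
E
```

```text
[0.5915 0.0099 0.2477] 0.015618368451979798
top 0.068 57 x [0.5518 0.6223] y 0.008536944353850329 z [0.0732 0.0935 0.1002]
403 face 0.4855 width 0.068 topcentre [ 0.5311 -0.3529  0.0715] lean 30.5 yaw 2.7
shift [ 0.516 -0.914 -0.074] turn [-0.001 -0.001  0.491] rows>= 6.0
```

Emit:
servo_tool:
  commands:
    - [[0.516,-0.914,-0.074],[0,0,0.491]]
    - [[0.516,-0.914,-0.074],[0,0,0.491]]
    - [[0.516,-0.914,-0.074],[0,0,0.491]]
    - [[0.516,-0.914,-0.074],[0,0,0.491]]
    - [[0.516,-0.914,-0.074],[0,0,0.491]]
    - [[0.516,-0.914,-0.074],[0,0,0.491]]
    - [[0.516,-0.914,-0.074],[0,0,0.491]]
    - [[0.516,-0.914,-0.074],[0,0,0.491]]
    - [[0.516,-0.914,-0.074],[0,0,0.491]]
  claw: 0.74

```text
clock: 33.65
tcp_pos: [0.4611, -0.2178, 0.2593]
orientation: [-1.169, -2.914, 0.001]
contact_force: [0.0, 1.3, 0.1]
grip_width: 0.022
gripper_force: 0.0
```

```bash
python3 - <<'E'
from h import *
o=r.get_obs();print(o['tcp_pos']);to(*pick(2,.10))
E
```

```text
[ 0.46110962 -0.21778983  0.25927788]
shift [-0.447 -0.333  0.424] turn [-0.318 -0.128  0.476] rows>= 7.0
```

Emit:
servo_tool:
  commands:
    - [[-0.447,-0.333,0.424],[-0.318,-0.128,0.476]]
    - [[-0.447,-0.333,0.424],[-0.318,-0.128,0.476]]
    - [[-0.447,-0.333,0.424],[-0.318,-0.128,0.476]]
    - [[-0.447,-0.333,0.424],[-0.318,-0.128,0.476]]
    - [[-0.447,-0.333,0.424],[-0.318,-0.128,0.476]]
    - [[-0.447,-0.333,0.424],[-0.318,-0.128,0.476]]
    - [[-0.447,-0.333,0.424],[-0.318,-0.128,0.476]]
    - [[-0.447,-0.333,0.424],[-0.318,-0.128,0.476]]
    - [[-0.447,-0.333,0.424],[-0.318,-0.128,0.476]]
    - [[-0.447,-0.333,0.424],[-0.318,-0.128,0.476]]

```text
clock: 34.65
tcp_pos: [0.4844, -0.357, 0.1548]
orientation: [1.888, 1.969, 0.527]
contact_force: [-0.2, -0.7, -1.2]
grip_width: 0.0224
gripper_force: 0.0
```

```bash
python3 - <<'E'
from h import *
o=r.get_obs();print(o['tcp_pos'],o['joints']);to(*pick(2))
E
```

```text
[ 0.48442615 -0.35703628  0.15475176] [ 0.98607682  0.388168   -0.33642035  2.08847452 -0.66630795  0.35706926
  1.33096831]
shift [ 0.008 -0.005  0.405] turn [0.001 0.001 0.   ] rows>= 3.0
```

Emit:
servo_tool:
  commands:
    - [[0.006,0,0.12],[0,0,0]]
    - [[0.006,0,0.22],[0,0,0]]
    - [[0.006,0,0.3],[0,0,0]]
    - [[0.006,0,0.36],[0,0,0]]
    - [[0.006,0,0.405],[0,0,0]]
    - [[0.006,0,0.405],[0,0,0]]
    - [[0.006,0,0.405],[0,0,0]]

```text
clock: 35.35
tcp_pos: [0.5341, -0.3537, 0.0666]
orientation: [1.891, 1.968, 0.527]
contact_force: [0.2, 0.3, 0.6]
grip_width: 0.0222
gripper_force: 0.0
```

Emit:
servo_tool:
  commands:
    - [[0,0,0],[0,0,0]]
    - [[0,0,0],[0,0,0]]
    - [[0,0,0],[0,0,0]]
    - [[0,0,0],[0,0,0]]
    - [[0,0,0],[0,0,0]]
  claw: 1
  squeeze: 30

```text
clock: 35.85
tcp_pos: [0.5336, -0.3544, 0.0672]
orientation: [1.892, 1.965, 0.527]
contact_force: [-2.4, 0.9, 6.1]
grip_width: 0.0054
gripper_force: 32.2
```

Emit:
servo_tool:
  commands:
    - [[0,0,-0.04],[0,0,0]]
    - [[0,0,-0.1],[0,0,0]]
    - [[0,0,-0.2],[0,0,0]]
    - [[0,0,-0.3],[0,0,0]]
    - [[0,0,-0.4],[0,0,0]]
    - [[0,0,-0.5],[0,0,0]]
    - [[0,0,-0.5],[0,0,0]]
    - [[0,0,-0.5],[0,0,0]]

```text
clock: 36.65
tcp_pos: [0.4704, -0.3565, 0.1749]
orientation: [1.893, 1.965, 0.526]
contact_force: [0.1, 0.4, -1.2]
grip_width: 0.0048
gripper_force: 31.3
```

```bash
python3 - <<'E'
from h import *
o=r.get_obs();print(o['tcp_pos'],o['joints'],o['contact_force'],o['grip_width'],o['gripper_force'])
to([.46,-.22,.26],tool(46,0))
E
```

```text
[ 0.47041399 -0.35653741  0.1748704 ] [ 0.94709672  0.3334084  -0.26447125  2.10127487 -0.70332915  0.41182456
  1.35883001] [ 0.09812158  0.35230289 -1.21929828] 0.00484179760967992 31.264713406562805
shift [ 0.547  0.152 -0.306] turn [ 0.317  0.129 -0.476] rows>= 7.0
```

Emit:
servo_tool:
  commands:
    - [[0.05,0,-0.15],[0,0,0]]
    - [[0.15,0.05,-0.25],[0.05,0.02,-0.08]]
    - [[0.25,0.08,-0.306],[0.1,0.04,-0.16]]
    - [[0.35,0.1,-0.306],[0.16,0.064,-0.24]]
    - [[0.45,0.13,-0.306],[0.22,0.09,-0.32]]
    - [[0.547,0.152,-0.306],[0.27,0.11,-0.4]]
    - [[0.547,0.152,-0.306],[0.317,0.129,-0.476]]
    - [[0.547,0.152,-0.306],[0.317,0.129,-0.476]]
    - [[0.547,0.152,-0.306],[0.317,0.129,-0.476]]

```text
clock: 37.55
tcp_pos: [0.4604, -0.2194, 0.2583]
orientation: [-1.176, -2.91, -0.004]
contact_force: [-0.0, 0.5, -0.4]
grip_width: 0.0052
gripper_force: 31.2
```

```bash
python3 - <<'E'
from h import *
o=r.get_obs();print(o['tcp_pos'],o['grip_width'])
to(*slot(.034,.2,.0016));to(*slot(-.034,.2,.0016))
E
```

```text
[ 0.46038073 -0.21937186  0.25832034] 0.005219993791265004
shift [0.168 0.917 0.235] turn [ 0.001 -0.002 -0.491] rows>= 6.0
shift [-0.021  0.721  0.234] turn [ 0.001 -0.002 -0.491] rows>= 6.0
```

Emit:
servo_tool:
  commands:
    - [[0,0.15,0],[0,0,-0.08]]
    - [[0,0.3,0],[0,0,-0.16]]
    - [[-0.01,0.45,0],[0,0,-0.24]]
    - [[-0.02,0.6,0],[0,0,-0.32]]
    - [[-0.021,0.721,0],[0,0,-0.4]]
    - [[-0.021,0.721,0.1],[0,0,-0.491]]
    - [[-0.021,0.721,0.2],[0.001,-0.002,-0.491]]
    - [[-0.021,0.721,0.234],[0.001,-0.002,-0.491]]
    - [[-0.021,0.721,0.234],[0.001,-0.002,-0.491]]
    - [[-0.021,0.721,0.234],[0.001,-0.002,-0.491]]

```text
clock: 38.55
tcp_pos: [0.5892, -0.0945, 0.2019]
orientation: [-0.003, 3.139, -0.002]
contact_force: [0.6, 0.1, 0.8]
grip_width: 0.0053
gripper_force: 31.2
```

```bash
python3 - <<'E'
from h import *
o=r.get_obs();print(o['tcp_pos'],o['grip_width'])
to(*slot(-.034,.125,.0016))
E
```

```text
[ 0.58922833 -0.09452538  0.20188416] 0.005299004003320351
shift [0.    0.006 0.308] turn [-0.001  0.002 -0.001] rows>= 2.0
```

Emit:
servo_tool:
  commands:
    - [[0,0.005,0.08],[0,0.002,0]]
    - [[0,0.005,0.16],[0,0.002,0]]
    - [[0,0.005,0.24],[0,0.002,0]]
    - [[0,0.005,0.29],[0,0.002,0]]
    - [[0,0.005,0.308],[0,0.002,0]]
    - [[0,0.005,0.308],[0,0.002,0]]
    - [[0,0.005,0.308],[0,0.002,0]]

```text
clock: 39.25
tcp_pos: [0.59, -0.0926, 0.1253]
orientation: [-0.006, 3.141, -0.002]
contact_force: [-0.3, 0.1, 0.0]
grip_width: 0.0055
gripper_force: 31.2
```

```bash
python3 - <<'E'
from m import *
o=r.get_obs();print(o['tcp_pos'],o['contact_force'])
to(*slot(-.034,.0915,.0016))
E
```

```text
[ 0.59   -0.0926  0.1253] [-0.2659  0.0804  0.021 ]
shift [ 0.002 -0.002  0.135] turn [-0.001  0.     0.   ] rows>= 1.0
```

Emit:
servo_tool:
  commands:
    - [[0.002,-0.002,0],[0,0,0]]
    - [[0.002,-0.002,0.02],[0,0,0]]
    - [[0.002,-0.002,0.04],[0,0,0]]
    - [[0.002,-0.002,0.06],[0,0,0]]
    - [[0.002,-0.002,0.08],[0,0,0]]
    - [[0.002,-0.002,0.1],[0,0,0]]
    - [[0.002,-0.002,0.12],[0,0,0]]
    - [[0.002,-0.002,0.13],[0,0,0]]
    - [[0.002,-0.002,0.134],[0,0,0]]
    - [[0.002,-0.002,0.134],[0,0,0]]

```text
clock: 40.25
tcp_pos: [0.5885, -0.093, 0.0927]
orientation: [0.007, -3.14, 0.004]
contact_force: [-8.0, 0.7, 21.1]
grip_width: 0.0052
gripper_force: 34.3
```

Emit:
servo_tool:
  commands:
    - [[0,0,0],[0,0,0]]
    - [[0,0,0],[0,0,0]]
    - [[0,0,0],[0,0,0]]
    - [[0,0,0],[0,0,0]]
    - [[0,0,-0.05],[0,0,0]]
    - [[0,0,-0.15],[0,0,0]]
    - [[0,0,-0.3],[0,0,0]]
    - [[0,0,-0.45],[0,0,0]]
    - [[0,0,-0.6],[0,0,0]]
    - [[0,0,-0.6],[0,0,0]]
  claw: 0.82

```text
clock: 41.25
tcp_pos: [0.5922, -0.0926, 0.2474]
orientation: [-0.007, 3.133, -0.004]
contact_force: [1.1, 0.5, 0.5]
grip_width: 0.0153
gripper_force: 0.0
```

Emit:
servo_tool:
  commands:
    - [[0.4,0.9,0],[0,0,0]]
    - [[0.4,0.9,0],[0,0,0]]
    - [[0.4,0.9,0],[0,0,0]]
    - [[0.4,0.9,0],[0,0,0]]
    - [[0.4,0.9,0],[0,0,0]]
    - [[0.4,0.9,0],[0,0,0]]

```text
clock: 41.85
tcp_pos: [0.4848, 0.1386, 0.2414]
orientation: [0.024, -3.14, -0.002]
contact_force: [1.0, -0.6, 0.1]
grip_width: 0.0153
gripper_force: 0.0
```

```bash
python3 - <<'E'
from k import *
o=r.get_obs();print(o['tcp_pos'],o['joints'])
inblock()
p=cv2.imread('pics/topk.png');cv2.imwrite('pics/c7.png',cv2.resize(p[115:235,270:390],(600,600)))
E
```

```text
[0.4848 0.1386 0.2414] [ 0.0912  0.2573 -0.5722  1.9351  0.163   0.9956  1.0308]
top -0.068 70 x [0.553  0.6196] y -0.1260666636211359 z [0.0736 0.0937 0.102 ]
top -0.034 73 x [0.5514 0.6221] y -0.09265000116657593 z [0.0728 0.0936 0.1015]
top 0.034 7 x [0.5479 0.608 ] y -0.0189269735843621 z [0.0722 0.0733 0.0775]
top 0.068 54 x [0.5562 0.6229] y 0.008164820714069633 z [0.0746 0.0928 0.1008]
```

View pics/c7.png

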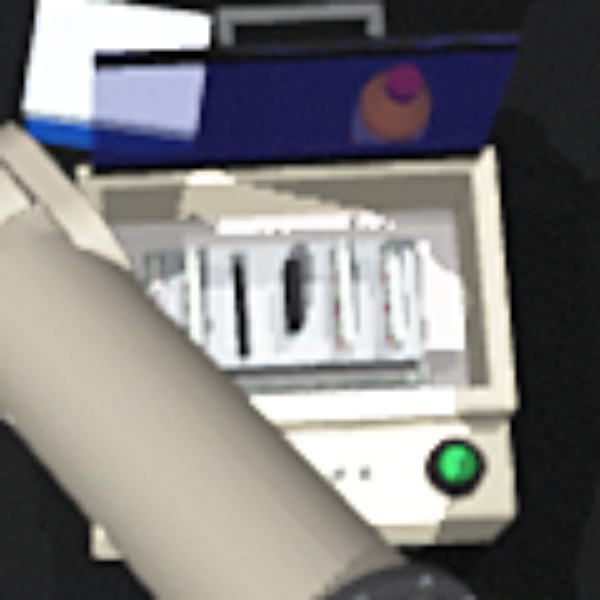

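The top crop shows cards standing in the slots at crop columns 195, 345 and 400. All three have equal top heights and bottomed at the same TCP height. Next I shut the lid.

```bash
python3 - <<'E'
from m import *
# lid bar now
p,d=grab('scene');W=world('scene',d);x,y,z=np.moveaxis(W,-1,0)
s=(x>.70)&(x<.75)&(y>-.12)&(y<.01)&(z>.235)&(z<.27);print(s.sum(),rect(W[s][:,:2]),np.median(W[s],0))
to([.62,.05,.355],tool(45));to([.7257,-.0575,.355],tool(0))
E
```

```text
338 (array([715.1, -56.5]), array([ 30. , 103.4]), 0.1) [ 0.7237 -0.0564  0.2551]
shift [-0.526 -0.328 -0.457] turn [-0.002 -0.     0.503] rows>= 6.0
shift [-0.947 -0.76  -0.457] turn [-0.002  0.     1.003] rows>= 11.0
```

Emit:
servo_tool:
  commands:
    - [[-0.526,-0.328,-0.457],[0,0,0.503]]
    - [[-0.526,-0.328,-0.457],[0,0,0.503]]
    - [[-0.526,-0.328,-0.457],[0,0,0.503]]
    - [[-0.526,-0.328,-0.457],[0,0,0.503]]
    - [[-0.526,-0.328,-0.457],[0,0,0.503]]
    - [[-0.526,-0.328,-0.457],[0,0,0.503]]
    - [[-0.526,-0.328,-0.457],[0,0,0.503]]
    - [[-0.526,-0.328,-0.457],[0,0,0.503]]

```text
clock: 42.8
tcp_pos: [0.6201, 0.049, 0.3543]
orientation: [-1.203, -2.901, 0.004]
contact_force: [-0.6, 1.0, -0.5]
grip_width: 0.0157
gripper_force: 0.0
```

```bash
python3 - <<'E'
from m import *
o=r.get_obs();print(o['tcp_pos'],o['joints']);to([.7257,-.0575,.355],tool(0))
E
```

```text
[0.6201 0.049  0.3543] [ 0.0936  0.3407 -0.3627  1.5352  0.1251  1.2911  0.4995]
shift [-0.6   -0.002 -0.003] turn [-0.002  0.001  0.499] rows>= 6.0
```

Emit:
servo_tool:
  commands:
    - [[-0.6,-0.002,-0.003],[0,0,0.499]]
    - [[-0.6,-0.002,-0.003],[0,0,0.499]]
    - [[-0.6,-0.002,-0.003],[0,0,0.499]]
    - [[-0.6,-0.002,-0.003],[0,0,0.499]]
    - [[-0.6,-0.002,-0.003],[0,0,0.499]]
    - [[-0.6,-0.002,-0.003],[0,0,0.499]]
    - [[-0.6,-0.002,-0.003],[0,0,0.499]]
    - [[-0.6,-0.002,-0.003],[0,0,0.499]]
    - [[-0.6,-0.002,-0.003],[0,0,0.499]]

```text
clock: 43.7
tcp_pos: [0.7255, -0.0562, 0.3554]
orientation: [-2.219, -2.224, 0.004]
contact_force: [-0.0, -0.4, 0.1]
grip_width: 0.0155
gripper_force: 0.0
```

```bash
python3 - <<'E'
from m import *
o=r.get_obs();print(o['tcp_pos'],o['joints']);to([.7257,-.0575,.251],tool(0))
E
```

```text
[ 0.7255 -0.0562  0.3554] [ 0.0884  0.5132 -0.157   1.2622  0.0798  1.3739 -0.0622]
shift [-0.005  0.001  0.418] turn [-0.001  0.001  0.001] rows>= 3.0
```

Emit:
servo_tool:
  commands:
    - [[-0.005,0.001,0.1],[0,0,0]]
    - [[-0.005,0.001,0.2],[0,0,0]]
    - [[-0.005,0.001,0.28],[0,0,0]]
    - [[-0.005,0.001,0.34],[0,0,0]]
    - [[-0.005,0.001,0.38],[0,0,0]]
    - [[-0.005,0.001,0.418],[0,0,0]]
    - [[-0.005,0.001,0.418],[0,0,0]]

```text
clock: 44.4
tcp_pos: [0.7258, -0.0574, 0.2509]
orientation: [-2.22, -2.223, 0.003]
contact_force: [-1.7, -0.3, -0.9]
grip_width: 0.0156
gripper_force: 0.5
```

Emit:
servo_tool:
  commands:
    - [[0,0,0],[0,0,0]]
    - [[0,0,0],[0,0,0]]
    - [[0,0,0],[0,0,0]]
    - [[0,0,0],[0,0,0]]
  claw: 1
  squeeze: 50

```text
clock: 44.8
tcp_pos: [0.7254, -0.0575, 0.2508]
orientation: [-2.22, -2.222, 0.004]
contact_force: [-2.9, -0.0, -1.1]
grip_width: 0.008
gripper_force: 48.7
```

```bash
python3 - <<'E'
from h import *
o=r.get_obs();t=o['tcp_pos'];print(t,o['contact_force'],o['grip_width'])
h=np.array([.6668,.116]);v=t[[0,2]]-h;print('r',np.hypot(*v),'lid',180-np.degrees(np.arctan2(v[1],v[0]))-15.18)
for L in(94,88,81,74,67,60,53,46,39,32,26,20,15,10,6,3,0,-1):
    a=np.radians(15.18+L);q=np.array([h[0]-.145*np.cos(a),t[1],h[1]+.145*np.sin(a)]);print(L,to(q,tool(0),o,False)[0].round(3))
E
```

```text
[ 0.7254065  -0.05745752  0.25082384] [-2.9120158  -0.01175676 -1.07532508] 0.007974313891918376
r 0.14701084299262507 lid 98.31407551448336
94 [ 0.    -0.044 -0.008]
88 [ 0.    -0.102 -0.025]
81 [ 0.    -0.172 -0.037]
74 [ 0.    -0.243 -0.04 ]
67 [ 0.    -0.313 -0.035]
60 [ 0.    -0.383 -0.02 ]
53 [ 0.001 -0.45   0.002]
46 [ 0.001 -0.514  0.032]
39 [ 0.001 -0.574  0.07 ]
32 [ 0.001 -0.628  0.115]
26 [ 0.001 -0.671  0.159]
20 [ 0.001 -0.708  0.207]
15 [ 0.001 -0.735  0.249]
10 [ 0.001 -0.759  0.294]
6 [ 0.001 -0.774  0.332]
3 [ 0.002 -0.785  0.36 ]
0 [ 0.002 -0.793  0.389]
-1 [ 0.002 -0.796  0.399]
```

Emit:
servo_tool:
  commands:
    - [[0,-0.044,-0.01],[0,0,0]]
    - [[0,-0.102,-0.025],[0,0,0]]
    - [[0,-0.172,-0.037],[0,0,0]]
    - [[0,-0.243,-0.04],[0,0,0]]
    - [[0,-0.313,-0.035],[0,0,0]]
    - [[0,-0.383,-0.02],[0,0,0]]
    - [[0,-0.45,0.002],[0,0,0]]
    - [[0,-0.514,0.032],[0,0,0]]
    - [[0,-0.574,0.07],[0,0,0]]
    - [[0,-0.628,0.115],[0,0,0]]
    - [[0,-0.671,0.159],[0,0,0]]
    - [[0,-0.708,0.207],[0,0,0]]
    - [[0,-0.735,0.249],[0,0,0]]
    - [[0,-0.759,0.294],[0,0,0]]
    - [[0,-0.774,0.332],[0,0,0]]
    - [[0,-0.785,0.36],[0,0,0]]
    - [[0,-0.793,0.385],[0,0,0]]
    - [[0,-0.793,0.385],[0,0,0]]

```text
clock: 46.6
tcp_pos: [0.5287, -0.0579, 0.1562]
orientation: [2.219, 2.221, -0.001]
contact_force: [1.9, -0.8, 11.6]
grip_width: 0.0082
gripper_force: 52.4
```

Emit:
servo_tool:
  commands:
    - [[0,0,0.01],[0,0,0]]
    - [[0,0,0.02],[0,0,0]]
    - [[0,0,0.02],[0,0,0]]

```text
clock: 46.9
tcp_pos: [0.5287, -0.0579, 0.1553]
orientation: [2.219, 2.22, -0.001]
contact_force: [-13.3, -0.7, 50.4]
grip_width: 0.0079
gripper_force: 57.0
```

Emit:
servo_tool:
  commands:
    - [[0,0,0],[0,0,0]]
    - [[0,0,0],[0,0,0]]
    - [[0,0,0],[0,0,0]]
    - [[0,0,-0.1],[0,0,0]]
    - [[0,0,-0.2],[0,0,0]]
    - [[0,0,-0.3],[0,0,0]]
    - [[0,0,-0.3],[0,0,0]]
  claw: 0.75

```text
clock: 47.6
tcp_pos: [0.5287, -0.0576, 0.2272]
orientation: [2.219, 2.221, 0.0]
contact_force: [1.8, -0.5, -0.1]
grip_width: 0.0215
gripper_force: 0.0
```

```bash
python3 - <<'E'
from m import *
o=r.get_obs();t=o['tcp_pos'];print(t,o['contact_force'],o['joints'])
p,d=grab('scene');W=world('scene',d);x,y,z=np.moveaxis(W,-1,0)
s=(x>.50)&(x<.66)&(y>-.19)&(y<.07)&(z>.10)&(z<.14);Q=W[s];A=np.c_[Q,np.ones(len(Q))]
c=np.linalg.lstsq(np.c_[Q[:,:2],np.ones(len(Q))],Q[:,2],rcond=None)[0];print('lid slope deg',np.degrees(np.arctan(c[0])),np.median(Q[:,2]),s.sum())
s=(x>.50)&(x<.56)&(y>-.105)&(y<-.01)&(z>.145)&(z<.175);print('bar',s.sum(),rect(W[s][:,:2]),z[s].max())
g=(p[...,1].astype(int)>p[...,0]+40)&(p[...,1]>p[...,2].astype(int)+30)&(x>.4)&(x<.5)&(y<-.1)&(y>-.21);print('btn',g.sum(),W[g].mean(0) if g.any() else '',W[g].max(0) if g.any() else '')
for k in r.mark_of('scene','start_top')[:2]:print(k)
E
```

```text
[ 0.5287 -0.0576  0.2272] [ 1.8185 -0.4935 -0.1134] [ 0.1539  0.2762 -0.1947  1.9127  0.0665  0.957  -0.0708]
lid slope deg 0.07488821769331362 0.12369353638913572 4927
bar 157 (array([529.4, -57.7]), array([12.1, 94.4]), 1.1) 0.16191456925090308
btn 66 [ 0.4645 -0.1568  0.1112] [ 0.4745 -0.1455  0.1165]
{'uv': [189.2, 200.3], 'confidence': 0.46}
```

```bash
python3 - <<'E'
from m import *
to([.464,-.157,.145],tool(0))
p,d=grab('scene','scene8.png');q,_=grab('top','top8.png')
cv2.imwrite('pics/c8.png',np.hstack([cv2.resize(p[150:300,80:300,::-1],(440,300)),cv2.resize(q[110:250,260:440,::-1],(360,300))]))
E
```

```text
shift [-0.397 -0.251  0.318] turn [-0.002  0.001  0.001] rows>= 3.0
```

View pics/c8.png

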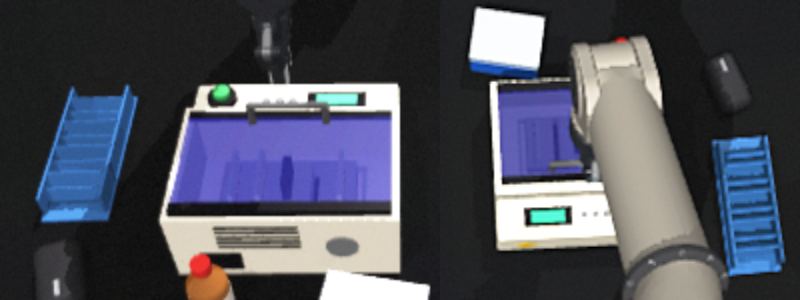

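The picture shows the lid shut, the stand empty, and the cards upright under the lid. The green button is at about (222,95). I move over the button and press.

Emit:
servo_tool:
  commands:
    - [[-0.2,-0.12,0],[0,0,0]]
    - [[-0.397,-0.251,0],[0,0,0]]
    - [[-0.397,-0.251,0.1],[0,0,0]]
    - [[-0.397,-0.251,0.2],[0,0,0]]
    - [[-0.397,-0.251,0.3],[0,0,0]]
    - [[-0.397,-0.251,0.318],[0,0,0]]
    - [[-0.397,-0.251,0.318],[0,0,0]]
    - [[-0.397,-0.251,0.318],[0,0,0]]
  claw: 1

```text
clock: 48.6
tcp_pos: [0.4652, -0.157, 0.1462]
orientation: [2.219, 2.223, -0.003]
contact_force: [-0.3, 0.5, -0.5]
grip_width: 0.0001
gripper_force: 0.0
```

```bash
python3 - <<'E'
from m import *
o=r.get_obs();print(o['tcp_pos'],o['contact_force'],o['grip_width']);to([.464,-.157,.125],tool(0))
E
```

```text
[ 0.4652 -0.157   0.1462] [-0.3488  0.4731 -0.469 ] 0.00011779728268442717
shift [ 0.    -0.005  0.085] turn [-0.001  0.001  0.001] rows>= 1.0
```

Emit:
servo_tool:
  commands:
    - [[0,-0.005,0.03],[0,0,0]]
    - [[0,-0.005,0.05],[0,0,0]]
    - [[0,-0.005,0.065],[0,0,0]]
    - [[0,-0.005,0.075],[0,0,0]]
    - [[0,-0.005,0.083],[0,0,0]]
    - [[0,-0.005,0.083],[0,0,0]]
    - [[0,-0.005,0.083],[0,0,0]]

```text
clock: 49.3
tcp_pos: [0.4637, -0.1572, 0.1268]
orientation: [2.22, 2.222, -0.003]
contact_force: [-5.9, 2.1, 22.6]
grip_width: 0.0001
gripper_force: 10.9
```

Emit:
servo_tool:
  commands:
    - [[0,0,-0.01],[0,0,0]]
    - [[0,0,-0.01],[0,0,0]]
    - [[0,0,-0.01],[0,0,0]]

```text
clock: 49.6
tcp_pos: [0.4636, -0.1572, 0.1277]
orientation: [2.22, 2.223, -0.003]
contact_force: [-0.1, 0.4, 4.4]
grip_width: -0.0003
gripper_force: 2.2
```

Emit:
servo_tool:
  commands:
    - [[0,0,-0.008],[0,0,0]]
    - [[0,0,-0.008],[0,0,0]]
    - [[0,0,-0.008],[0,0,0]]

```text
clock: 49.9
tcp_pos: [0.4636, -0.1571, 0.1295]
orientation: [2.22, 2.223, -0.003]
contact_force: [-0.4, -0.0, 3.2]
grip_width: 0.0001
gripper_force: 1.6
```

Emit:
servo_tool:
  commands:
    - [[0,0,-0.008],[0,0,0]]
    - [[0,0,-0.008],[0,0,0]]
    - [[0,0,-0.008],[0,0,0]]

```text
clock: 50.2
tcp_pos: [0.4635, -0.1572, 0.1315]
orientation: [2.22, 2.223, -0.003]
contact_force: [-0.6, 0.2, 2.8]
grip_width: -0.0002
gripper_force: 0.9
```

The force falls like a spring over more than 4 mm of release, so the button was fully pressed. I retreat and check.

Emit:
servo_tool:
  commands:
    - [[0,0,-0.1],[0,0,0]]
    - [[0,0,-0.3],[0,0,0]]
    - [[0,-0.1,-0.5],[0,0,0]]
    - [[0.3,-0.2,-0.6],[0,0,0]]
    - [[0.6,-0.2,-0.6],[0,0,0]]
    - [[0.9,-0.2,-0.6],[0,0,0]]
    - [[0.9,-0.2,-0.6],[0,0,0]]
    - [[0.9,-0.2,-0.6],[0,0,0]]
    - [[0.9,-0.2,-0.6],[0,0,0]]

```text
clock: 51.1
tcp_pos: [0.4128, 0.0726, 0.2815]
orientation: [-2.211, -2.231, 0.001]
contact_force: [0.2, -0.3, -0.6]
grip_width: 0.0
gripper_force: 0.0
```

```bash
python3 - <<'E'
from m import *
p,d=grab('scene','scene9.png');W=world('scene',d);x,y,z=np.moveaxis(W,-1,0)
s=(x>.50)&(x<.66)&(y>-.19)&(y<.07)&(z>.10)&(z<.14);Q=W[s]
c=np.linalg.lstsq(np.c_[Q[:,:2],np.ones(len(Q))],Q[:,2],rcond=None)[0];print('lid slope',np.degrees(np.arctan(c[0])),np.median(Q[:,2]))
blocks('scene',p,d);q,_=grab('top','top9.png')
cv2.imwrite('pics/c9.png',np.hstack([cv2.resize(p[130:350,80:400,::-1],(436,300)),cv2.resize(q[90:310,110:440,::-1],(364,243)).repeat(1,0) if 0 else cv2.resize(q[110:250,260:430,::-1],(364,300))]))
E
```

```text
lid slope 0.10830092504934599 0.1236512775692975
scene blk (array([390.8, 330.4]), array([ 72.3, 172.4]), 1.9) 0.03573123679267043
   fin (array([391.3, 330.4]), array([45.9, 10.8]), 1.2) 0.07344214488602496
scene blk (array([625.6, 324.9]), array([204.6,  90.2]), 83.6) 0.03604652427697208
   fin (array([626. , 324.7]), array([10.4, 45.4]), 83.1) 0.07422207179592766
```

View pics/c9.png

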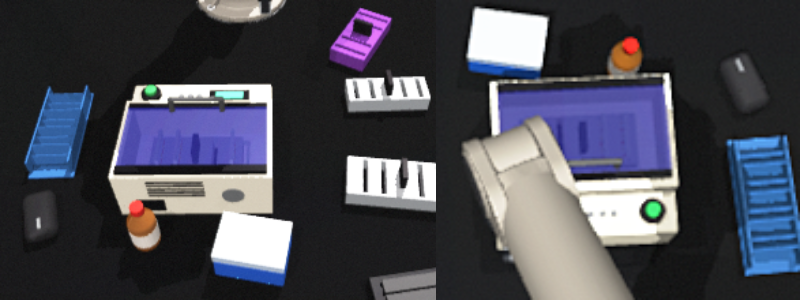

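The final view shows the lid shut (slope about 0.1°), the stand empty, the other two blocks still on the bench, and the bottle, tip box and mouse where they were. I hand in now.

```bash
python3 -c "
from bench import r
print(r.hand_in())"
```

```text
the job is handed in; nothing more can be done
None
```

The job is handed in, with no verdict returned: block_a is in the frame, all three cards stand in its slots, the lid is shut and the start button was fully pressed, at about 51 s on the robot clock.

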